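# Fit the stop plate and tip the tube tray to line the tubes up

## Robot

A 6-joint arm with a two-finger parallel gripper is mounted at the origin on a cart in front of the work surface, level with it; the furniture and walls round the work are solid. World frame = base frame: x ahead of the robot, y to its left, z up, the work surface at z = 0. Lengths are in m, angles in rad, forces in N, time in s.
With the tool pointing down it reaches from about 0.4 to 0.825 m from the base axis. Payload 7 kg.
Tool frame: the origin (TCP) lies between the finger pads; the fingertips stand 25 mm ahead of it and the grasp point (between the pads) lies 6 mm ahead of it (arm.tip_extent is the z of the fingertips in the tool frame, in m); z points along the fingers, x is the direction in which the jaws open and shut, and the axes are right-handed (so a half turn about z gives the same grasp; the last joint's range is limited). The gripper opens to 88 mm and grips with 3 to 60 N. Pads are 19 mm wide; open, the fingers measure 130 mm over their backs; the gripper's body (78 mm by 193 mm) begins 47 mm behind the grasp point.
Start: joints at [-0.934, 0.359, 0.012, 0, -1.224, -0.288], TCP at [0.231, -0.634, 0.252] pointing down, gripper open.
Joint ranges: [-3.07, 3.07], [-1.43, 2.12], [-1.02, 1.25], [-3.03, 1.67], [-3.05, -0], [-3.03, 3.03]. Speed limits (rad/s): [2.39, 2.39, 3.01, 3.14, 3.14, 3.14].

## Interface

Orientations are given as [roll, pitch, yaw] about the fixed x, y, z axes, in that order (R = Rz(yaw) Ry(pitch) Rx(roll)).
In Python, from station import monitor, grab_frame, job_done, arm gives the robot as it stands.
- The arm moves only by the shell command python3 -m jog 'ROWS' [FORCE]. ROWS is JSON, a list that holds one entry, the list of rows, each a list of 7 numbers: the shift along the world's x, y, z in m, then the turn, a rotation vector about the world's x, y, z in rad, then the opening, from 0 (shut) to 1 (fully open). In form: [[[dx, dy, dz, ax, ay, az, claw], ...]]. A call has 1 to 20 rows; each row shifts and turns the commanded pose from where the row before left it; what a row does not reach is not made up. A row lasts 1/8 s, in which the tool goes at most 62.5 mm and 10.7 degrees, less where a joint would pass 70% of its speed; a pose out of reach is approached as far as the arm can. A call is refused whole if a number of a shift passes 0.0625 or a number of a turn 0.188, either way. A call with a gripper value outside its range is refused whole. The fingers move at their own pace and stop on an object; FORCE is the grip in N (left out, the last holds). Time passes only in rows, so rows that do not move let the fingers close. It gives the time, the measured TCP pose, the force and the opening at its end, in the units of the state.
- monitor.get_state(): the state, without advancing time (a new reading comes with each control period).
- grab_frame(name): name is "side" or "top" or "wrist"; returns a dict with "pixels" (400x640x3 uint8, red, green, blue), "K" (3x3 intrinsics, pixels), "k1" (the pictures are not rectified: a ray, as slopes to the right and down, at radius r is drawn at 1 + k1 r^2 times it, then the intrinsics apply), "view" (4x4, takes a point from world to camera coordinates); the wrist camera has in their place "hand_eye" (4x4, takes a point from camera to tool coordinates, whose origin is the TCP and whose axes are the tool frame's). Camera axes: x right, y down, z forward; pixel columns grow to the right and rows downward; lengths in m; the calibration is good to about 2 mm. A picture is of the moment at which its call begins: read the wrist's pose just before it. There is no depth.
- job_done(): hands the job in, once; it reports no verdict.
The state is a dict: "t": time; "q": joint angles; "qd": joint speeds; "joint_efforts": joint torques, N m; "eef_pos": TCP position; "ee_rot": TCP orientation; "force": force on the tool from outside, world axes, zero at the start; "moment": the same for the moment, N m; "width": finger opening in m.
Only numpy, scipy, OpenCV 4.12 (cv2) and the standard library are available. Lean on these libraries where they do the work, as an engineer would, in place of code of your own. Each camera call takes 0.05 s, during which the arm holds its last target.

## Task

Line the tubes up for picking: set the loose stop plate on the tray's lip, both its holes fully down over the two pins and its wall closing the mouth, and let go of it. Then push the front lip down until the tray rests on its front stop, so that all four tubes slide down against the plate, and leave it tipped. No tube may fall out of the tray, and the grey tube cassette and the beaker beside the work stay where they are.

Things in the scene. Friction and masses are not known exactly. Their poses are not given: they have to be found in the camera images.
- stand: Fixed steel stand that carries the tray like a seesaw: base 235 x 130 mm, two cheeks, a black hand nut on the left cheek. Origin on the bench straight below the hinge axis; x points from the mouth end to the rear end, y left, z up.
- tray_floor (a point): On the bare sheet-steel tray's floor, straight above its hinge axis (6 mm below this point, 105 mm above the bench, along the tray's y). Axes turn with the tray: x from the mouth to the closed rear end, y left, z out of the floor. Inner width 96 mm, in four lanes by 7 mm high rails; side walls 3 mm thick, 32 mm high, from x = -65 (mouth) to the rear wall at x = +145 mm. Bare lip from x = -65 to -150 mm.
- tray (a joint): Tray angle (rad). 0 = level, on its rear rest, as it starts; grows as the mouth end goes down; 0.50 = on the front stop. The hinge is stiff: the tray stays where it is left and carries the stop plate without moving. About 4 N down on the lip turns it; so would pressing more than about 5 N on the seated plate.
- tray_lip (a point): Centre of the thin dark rubber strip (24 x 60 mm) on top of the tray's front lip, 131 mm in front of the hinge axis: the place to push down. Free lip ahead of the seated plate: 40 mm deep. 111 mm above the bench at the start, about 47 mm when fully tipped. Same axes as the tray.
- pin_left (a point): Foot of the left upright locating pin, on the floor of the lip, 87.5 mm in front of the hinge axis, 35 mm left of the tray's centre line. Pin 7 mm thick, 14 mm high, square to the tray's floor, upper 5 mm tapered. Same axes as the tray.
- pin_right (a point): Foot of the right pin, the same, 35 mm right of the centre line (70 mm between the pins).
- stop_plate: Angle of 4 mm aluminium, 100 mm wide (y), about 0.14 kg, standing on its foot. Foot: x from -20 to +20 mm, two 10 mm holes at x = 0, y = +-35 mm. Wall: x from +16 to +20 mm, 52 mm high, with a grip bead on top. Origin: centre of the foot's underside; z up, x from the foot's free edge to the wall. Seated: foot flat on the lip, wall against the mouth, axes parallel to the tray's.
- hole_left (a point): Centre of the plate's left hole at the foot's underside (y = +35 mm); goes over the left pin.
- hole_right (a point): Centre of the plate's right hole at the foot's underside (y = -35 mm); goes over the right pin.
- plate_grip (a point): Centre of the plate's grip bead, 12 mm thick (x), 70 mm long (y), 14 mm high; 18 mm behind the hole line and 55 mm above the foot's underside. Same axes as the plate.
- sample_0: Capped glass blood tube, 87 mm long, 13 mm thick, cap 16 mm thick, lying in lane 1 of 4 counted from the tray's left, cap towards the mouth, somewhere in the rear half. Origin at the centre of its bottom end, z towards the cap. It slides down its lane once the tray slopes by 0.2 to 0.4 rad.
- cap_0 (a point): Centre of that tube's cap end.
- sample_1: Capped glass blood tube, 87 mm long, 13 mm thick, cap 16 mm thick, lying in lane 2 of 4 counted from the tray's left, cap towards the mouth, somewhere in the rear half. Origin at the centre of its bottom end, z towards the cap. It slides down its lane once the tray slopes by 0.2 to 0.4 rad.
- cap_1 (a point): Centre of that tube's cap end.
- sample_2: Capped glass blood tube, 87 mm long, 13 mm thick, cap 16 mm thick, lying in lane 3 of 4 counted from the tray's left, cap towards the mouth, somewhere in the rear half. Origin at the centre of its bottom end, z towards the cap. It slides down its lane once the tray slopes by 0.2 to 0.4 rad.
- cap_2 (a point): Centre of that tube's cap end.
- sample_3: Capped glass blood tube, 87 mm long, 13 mm thick, cap 16 mm thick, lying in lane 4 of 4 counted from the tray's left, cap towards the mouth, somewhere in the rear half. Origin at the centre of its bottom end, z towards the cap. It slides down its lane once the tray slopes by 0.2 to 0.4 rad.
- cap_3 (a point): Centre of that tube's cap end.
- cassette: Bystander: grey tube cassette, 31 x 133 x 68 mm, origin under its centre.
- cup: Bystander: white plastic beaker, 65 mm wide, 80 mm high, origin under its centre.
There are look-alikes about, which are no part of the job. What is shaped like the stop_plate but purple is not meant.

How it is judged:
By the outcome, as a careful person would: the job done as asked, in the order asked, and still so for the second after the job is handed in, with the robot touching nothing.
It also fails if it takes over 58 s, if anything falls off the work surface, if the arm or the gripper's body presses on something with over 40 N, if the wrist force passes 120 N, or if a joint passes its speed limit or range.

## Working session

There is one attempt and no reset: what is moved stays moved. The work goes in short steps, Python scripts to look and compute and a shell command to move; the robot and the scene stay as the last step left them, time stands still between calls to the robot, and variables do not carry over. Pictures are saved under pics/ and viewed, and the job is handed in when it is done.

```bash
ls; mkdir -p pics
python3 - <<'E'
from station import monitor, grab_frame, arm
import cv2, numpy as np
s=monitor.get_state(); print({k:np.round(v,3).tolist() for k,v in s.items()})
print(arm.tip_extent)
for n in ["side","top","wrist"]:
    f=grab_frame(n); cv2.imwrite(f"pics/{n}0.png",f["pixels"][:,:,::-1])
    print(n,{k:np.round(v,4).tolist() for k,v in f.items() if k!="pixels"})
E
```

```text
pics
{'t': 0.0, 'q': [-0.934, 0.359, 0.011, -0.0, -1.224, -0.288], 'qd': [0.0, -0.0, 0.001, -0.001, 0.001, 0.0], 'joint_efforts': [0.001, -58.273, 29.305, 6.997, 0.007, -0.0], 'eef_pos': [0.231, -0.634, 0.251], 'ee_rot': [-3.141, -0.002, 1.919], 'force': [0.125, -1.147, 0.517], 'moment': [-0.0, -0.019, 0.011], 'width': 0.088}
0.025
side {'K': [[431.8148, 0.0, 320.4323], [0.0, 431.8148, 199.7288], [0.0, 0.0, 1.0]], 'k1': -0.0148, 'view': [[-0.9676, -0.2521, 0.0158, 0.5963], [-0.1843, 0.662, -0.7265, 0.1138], [0.1726, -0.7059, -0.687, 1.4444], [0.0, 0.0, 0.0, 1.0]]}
top {'K': [[460.3352, 0.0, 319.7034], [0.0, 460.3352, 203.9716], [0.0, 0.0, 1.0]], 'k1': 0.0087, 'view': [[-0.0192, -0.9998, 0.0103, 0.1092], [-0.9911, 0.0177, -0.1316, 0.583], [0.1314, -0.0128, -0.9913, 1.4097], [0.0, 0.0, 0.0, 1.0]]}
wrist {'K': [[286.6587, 0.0, 321.8874], [0.0, 286.6587, 193.96], [0.0, 0.0, 1.0]], 'k1': -0.0415, 'hand_eye': [[1.0, -0.0006, -0.0008, -0.0004], [0.0008, 0.9511, 0.3088, -0.083], [0.0006, -0.3088, 0.9511, -0.1338], [0.0, 0.0, 0.0, 1.0]]}
```

View pics/side0.png

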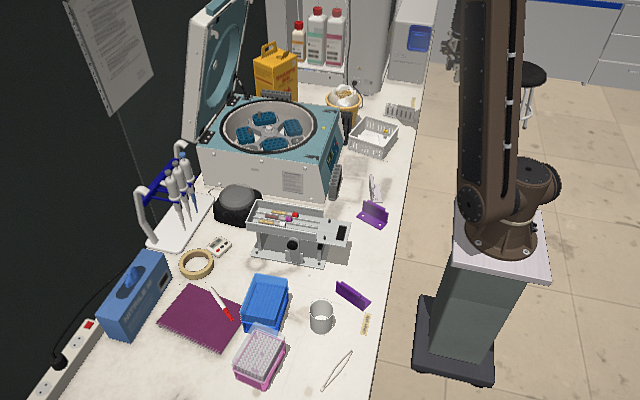

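View pics/top0.png

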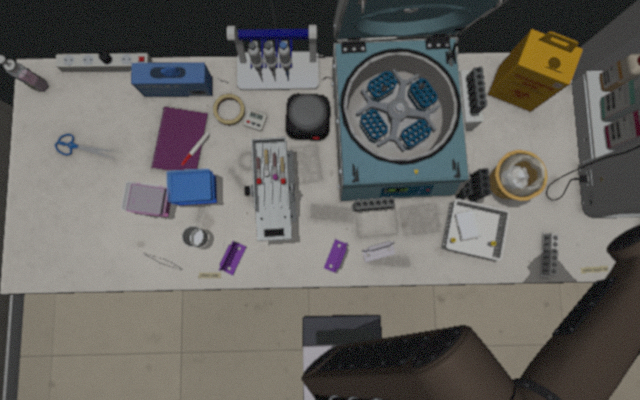

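View pics/wrist0.png

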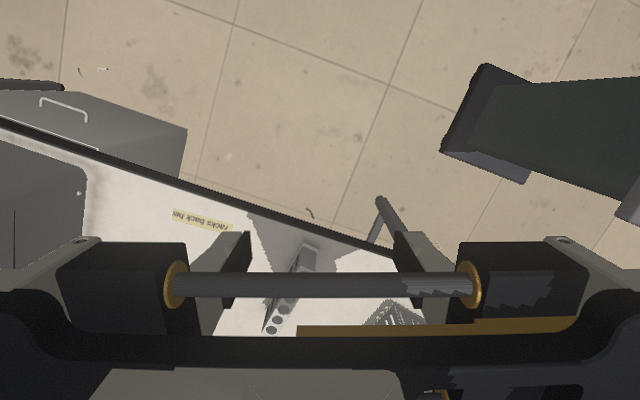

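The side view shows the tray at (295,220), purple angles at (372,215) and (352,295), and a silver angle at (375,187). The top view shows the tray at (271,190), purple at (233,257) and (337,256), and silver at (379,250). I'll take close crops to check.

```bash
cat > h.py <<'E'
import numpy as np, cv2
from station import monitor, grab_frame
from scipy.spatial.transform import Rotation as R
def pose():
    s=monitor.get_state(); T=np.eye(4); T[:3,:3]=R.from_euler('xyz',s['ee_rot']).as_matrix(); T[:3,3]=s['eef_pos']; return T
def cam(f,T=None):
    return np.linalg.inv(f['view']) if 'view' in f else T@f['hand_eye']
def ray(f,C,u,v):
    K=np.array(f['K']); d=np.array([(u-K[0,2])/K[0,0],(v-K[1,2])/K[1,1]]); k=f['k1']; p=d.copy()
    for _ in range(20): p=d/(1+k*(p@p))
    r=C[:3,:3]@np.array([p[0],p[1],1]); return C[:3,3],r/np.linalg.norm(r)
def onz(f,C,u,v,z):
    o,r=ray(f,C,u,v); return o+r*(z-o[2])/r[2]
def tri(r1,r2):
    (a,u),(b,v)=r1,r2
    s=np.linalg.lstsq(np.stack([u,-v],1),b-a,rcond=None)[0]
    p,q=a+s[0]*u,b+s[1]*v; return (p+q)/2,np.linalg.norm(p-q)
def proj(f,C,P):
    p=np.linalg.inv(C)@np.append(P,1); x=p[:2]/p[2]; x=x*(1+f['k1']*(x@x)); K=np.array(f['K']); return np.array([K[0,0]*x[0]+K[0,2],K[1,1]*x[1]+K[1,2]])
def crop(px,x0,y0,x1,y1,k,name):
    cv2.imwrite('pics/'+name,cv2.resize(px[y0:y1,x0:x1,::-1],None,fx=k,fy=k,interpolation=cv2.INTER_CUBIC))
E
python3 - <<'E'
from h import *
import pickle
F={n:cv2.imread(f'pics/{n}0.png')[:,:,::-1] for n in('side','top')}
crop(F['side'],230,160,420,310,4,'s1.png'); crop(F['top'],220,120,410,270,4,'t1.png')
E
```

```text
(no output)
```

View pics/s1.png

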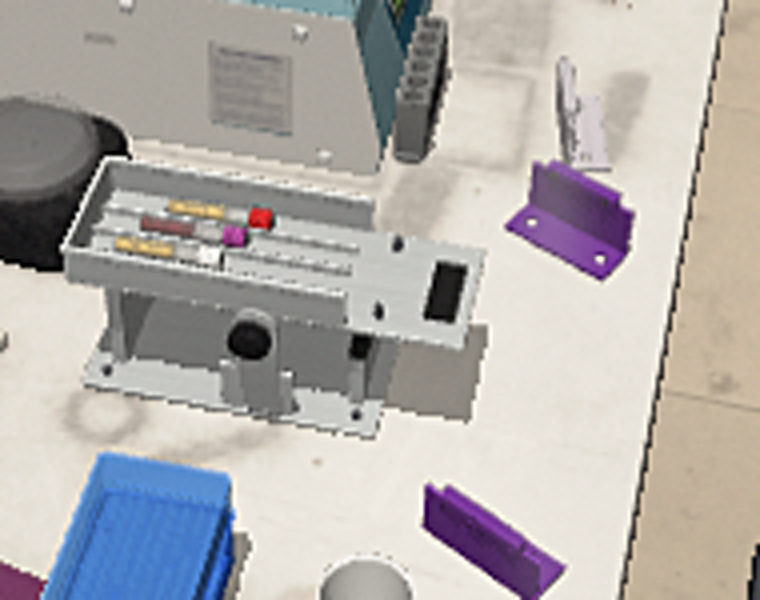

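View pics/t1.png

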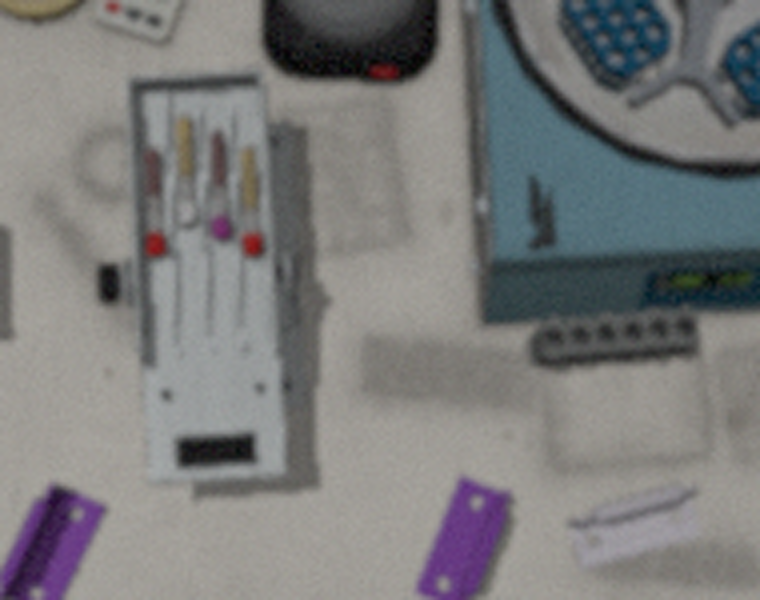

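Possible stop plates in the top view are silver (379,250), purple (337,256) and purple (233,257). The silver one is bare aluminium with bead, wall and foot, and the crop confirms it. It's the target. Next I'll get rough positions.

Run:
```python
from h import *
import json
f={n:grab_frame(n) for n in('side','top')}
C={n:cam(f[n]) for n in f}
t=lambda x,y:(220+(x-1.5)/4,120+(y-1.5)/4); s=lambda x,y:(230+(x-1.5)/4,160+(y-1.5)/4)
tp=lambda a,z:onz(f['top'],C['top'],*t(*a),z).round(4)
def T(a,b):
    p,e=tri(ray(f['top'],C['top'],*t(*a)),ray(f['side'],C['side'],*s(*b))); return p.round(4),round(e,4)
print('pinL',T((166,395),(378,311)),tp((166,395),.122)); print('pinR',T((260,388),(398,243)),tp((260,388),.122))
print('strip',T((216,450),(446,291)),tp((216,450),.111))
print('bead ends', tp((575,523),.055),tp((692,490),.055))
print('foot hole L', tp((594,543),.004), 'foot corners',tp((585,567),.004),tp((697,532),.004))
print('cassette',tp((615,335),.068),'cup?')
```

```text
pinL (array([0.5352, 0.2732, 0.1181]), np.float64(0.0014)) [0.5341 0.2727 0.122 ]
pinR (array([0.5381, 0.2037, 0.1195]), np.float64(0.0004)) [0.538  0.2036 0.122 ]
strip (array([0.4932, 0.2369, 0.1139]), np.float64(0.0007)) [0.4937 0.2372 0.111 ]
bead ends [ 0.4367 -0.0326  0.055 ] [ 0.4603 -0.1235  0.055 ]
foot hole L [ 0.4221 -0.0526  0.004 ] foot corners [ 0.4033 -0.0448  0.004 ] [ 0.4293 -0.1348  0.004 ]
cassette [ 0.5799 -0.0667  0.068 ] cup?
```

```bash
python3 -m jog '[[[0.02,0.05,0,0,0,0.14,0.6],[0.02,0.055,0,0,0,0.15,0.6],[0.02,0.055,0,0,0,0.15,0.6],[0.02,0.055,0,0,0,0.15,0.6],[0.02,0.055,0,0,0,0.15,0.6],[0.02,0.055,0,0,0,0.15,0.6],[0.02,0.055,0,0,0,0.15,0.6],[0.02,0.055,0,0,0,0.15,0.6],[0.02,0.055,0,0,0,0.15,0.6],[0.02,0.055,0,0,0,0.15,0.6],[0,0,0,0,0,0,0.6],[0,0,0,0,0,0,0.6]]]'
python3 - <<'E'
from h import *
s=monitor.get_state(); print(s['t'],np.round(s['q'],3),np.round(s['eef_pos'],4),np.round(s['ee_rot'],3))
f=grab_frame('wrist'); cv2.imwrite('pics/w1.png',f['pixels'][:,:,::-1])
E
```

```text
t: 1.75
eef_pos: [0.4305, -0.0891, 0.2515]
ee_rot: [3.142, -0.0, -2.873]
force: [-0.0, 0.2, 0.6]
width: 0.0528
1.75 [ 0.247 -0.041 -0.476 -0.    -1.136  0.021] [ 0.4305 -0.0891  0.2515] [ 3.142 -0.    -2.873]
```

View pics/w1.png

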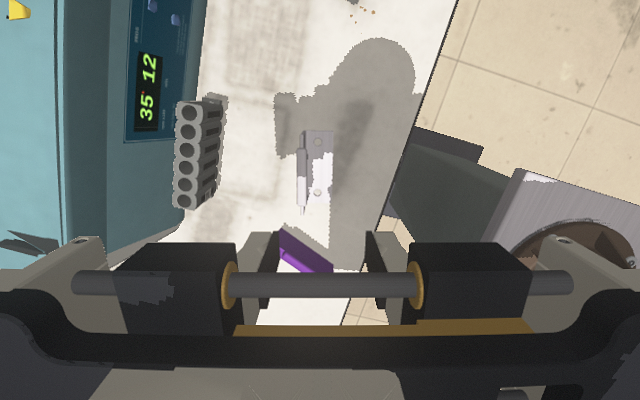

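The wrist view shows the silver plate with its bead at column 303, rows 130–210, and holes near (317,141) and (318,192). It also shows the grey cassette at (195,150) and a purple plate at (305,250). I'll zoom and measure.

Run:
```python
from h import *
im=cv2.imread('pics/w1.png')[:,:,::-1]
crop(im,280,115,350,225,5,'w1c.png')
```

```text
(no output)
```

View pics/w1c.png

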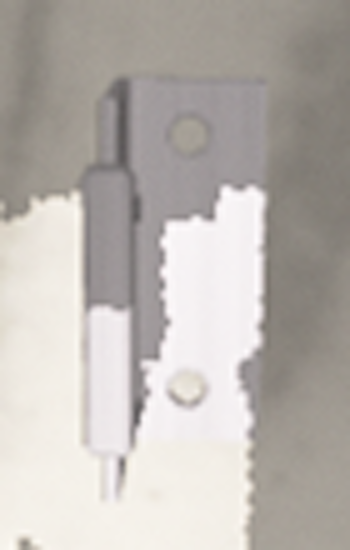

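Run:
```python
from h import *
s=monitor.get_state(); f=grab_frame('wrist'); T=pose(); C=cam(f,T)
p=lambda x,y,z:onz(f,C,280+(x-2)/5,115+(y-2)/5,z)
hR=p(189,134,.004); hL=p(187,387,.004); a=p(108,170,.062); b=p(108,452,.062)
for n,A,B in(('holes',hR,hL),('bead',a,b)):
    d=B-A; print(n,A.round(4),B.round(4),'mid',((A+B)/2).round(4),'len',np.linalg.norm(d).round(4),'yaw',np.arctan2(-d[0],d[1]).round(4))
print('bead thick',(p(83,300,.062)-p(133,300,.062)).round(4))
print(T[:3,3].round(4),s['ee_rot'])
```

```text
holes [ 0.446 -0.121  0.004] [ 0.4284 -0.0531  0.004 ] mid [ 0.4372 -0.0871  0.004 ] len 0.0701 yaw 0.2527
bead [ 0.4627 -0.1161  0.062 ] [ 0.4464 -0.0503  0.062 ] mid [ 0.4546 -0.0832  0.062 ] len 0.0678 yaw 0.2434
bead thick [0.0112 0.003  0.    ]
[ 0.4302 -0.0901  0.2515] [ 3.14156484e+00 -3.08866252e-04 -2.87449227e+00]
```

```bash
python3 -m jog '[[[0.0122,0.0035,-0.03,0,0,-0.008,0.6],[0.0122,0.0035,-0.04,0,0,-0.008,0.6],[0,0,-0.04,0,0,0,0.6],[0,0,-0.035,0,0,0,0.6],[0,0,0,0,0,0,0.6],[0,0,0,0,0,0,0.6]]]'
python3 - <<'E'
from h import *
s=monitor.get_state(); print(s['t'],np.round(s['eef_pos'],4),np.round(s['ee_rot'],4))
f=grab_frame('wrist'); crop(f['pixels'],180,50,500,290,2.5,'w2.png')
E
```

```text
t: 2.6
eef_pos: [0.4557, -0.0831, 0.1077]
ee_rot: [-3.141, 0.001, -2.891]
force: [0.4, -0.1, -0.1]
width: 0.0524
2.6 [ 0.4557 -0.0831  0.1077] [-3.1411e+00  1.1000e-03 -2.8908e+00]
```

View pics/w2.png

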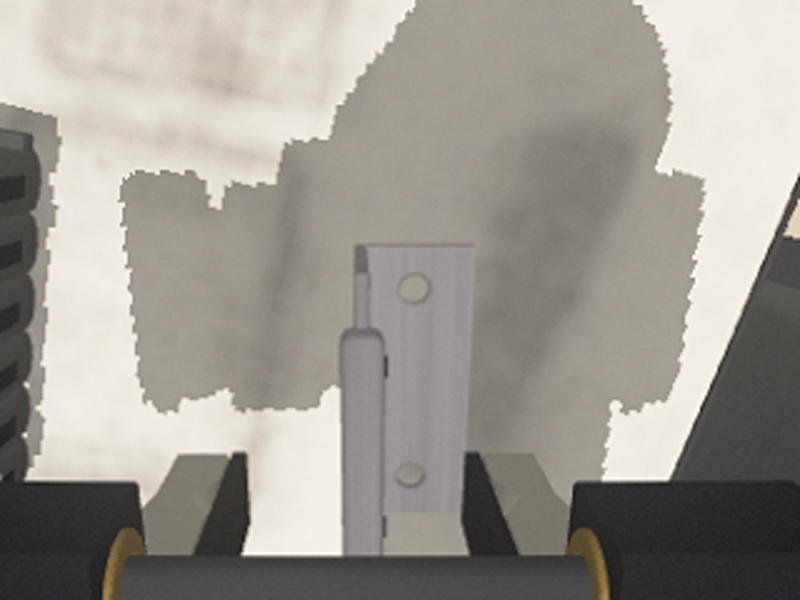

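```bash
python3 -m jog '[[[0,0,-0.03,0,0,0,0.6],[0,0,-0.016,0,0,0,0.6],[0,0,0,0,0,0,0.6],[0,0,0,0,0,0,0],[0,0,0,0,0,0,0],[0,0,0,0,0,0,0],[0,0,0,0,0,0,0]]]' 30
python3 - <<'E'
from h import *
s=monitor.get_state(); print(s['t'],np.round(s['eef_pos'],4),np.round(s['ee_rot'],4),s['width'],s['force'],s['moment'])
f=grab_frame('wrist'); crop(f['pixels'],180,50,500,290,2.5,'w3.png')
E
```

```text
t: 3.52
eef_pos: [0.4552, -0.0823, 0.0608]
ee_rot: [-3.142, 0.001, -2.89]
force: [-0.2, 0.4, -0.4]
width: 0.0183
3.525 [ 0.4552 -0.0823  0.0608] [-3.1416e+00  5.0000e-04 -2.8896e+00] 0.018300201483905824 [-0.24339979  0.41189211 -0.37020531] [0.02541614 0.13755655 0.00506576]
```

View pics/w3.png

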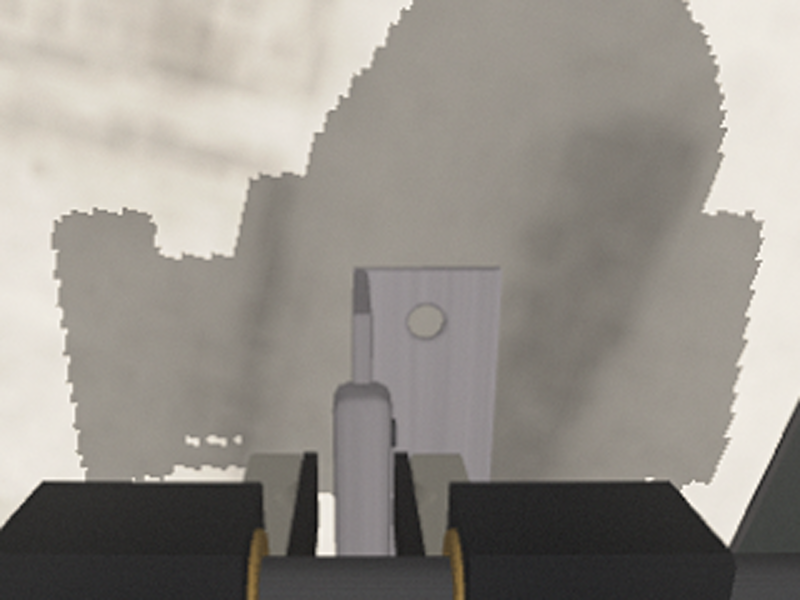

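Fingers are still closing (18 mm). I'll let them finish, then lift a little and check.

```bash
python3 -m jog '[[[0,0,0,0,0,0,0],[0,0,0,0,0,0,0],[0,0,0,0,0,0,0],[0,0,0.02,0,0,0,0],[0,0,0.02,0,0,0,0],[0,0,0,0,0,0,0],[0,0,0,0,0,0,0]]]'
python3 - <<'E'
from h import *
s=monitor.get_state(); print(s['t'],np.round(s['eef_pos'],4),np.round(s['ee_rot'],4),s['width'],s['force'],s['moment'])
f=grab_frame('wrist'); cv2.imwrite('pics/w4.png',f['pixels'][:,:,::-1]);crop(f['pixels'],180,50,500,290,2.5,'w4c.png')
f=grab_frame('side'); crop(f['pixels'],280,110,480,260,4,'s4.png')
E
```

```text
t: 4.45
eef_pos: [0.4546, -0.0824, 0.0999]
ee_rot: [3.141, -0.001, -2.89]
force: [-0.3, 1.1, -1.6]
width: 0.0116
4.45 [ 0.4546 -0.0824  0.0999] [ 3.1413e+00 -7.0000e-04 -2.8899e+00] 0.011574749500448556 [-0.3430612   1.05939863 -1.5537003 ] [ 0.0458808   0.14645637 -0.02359109]
```

View pics/w4c.png

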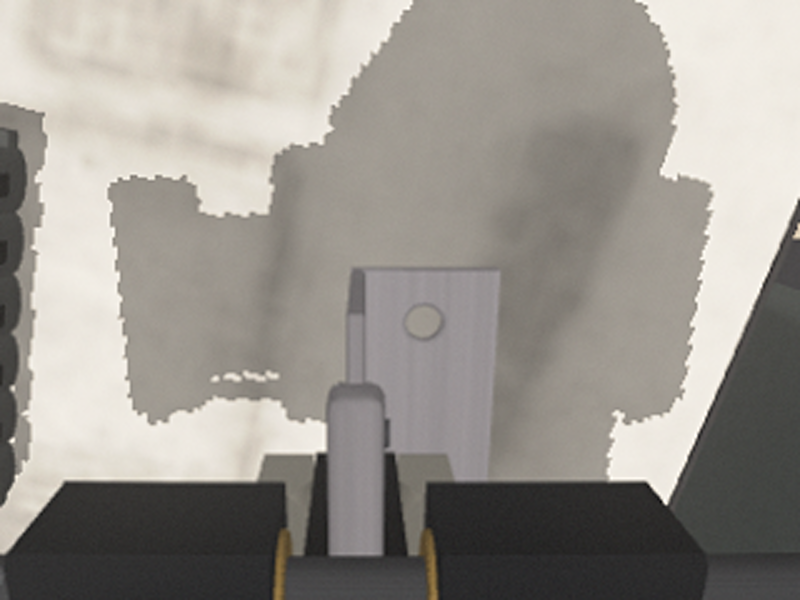

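View pics/s4.png

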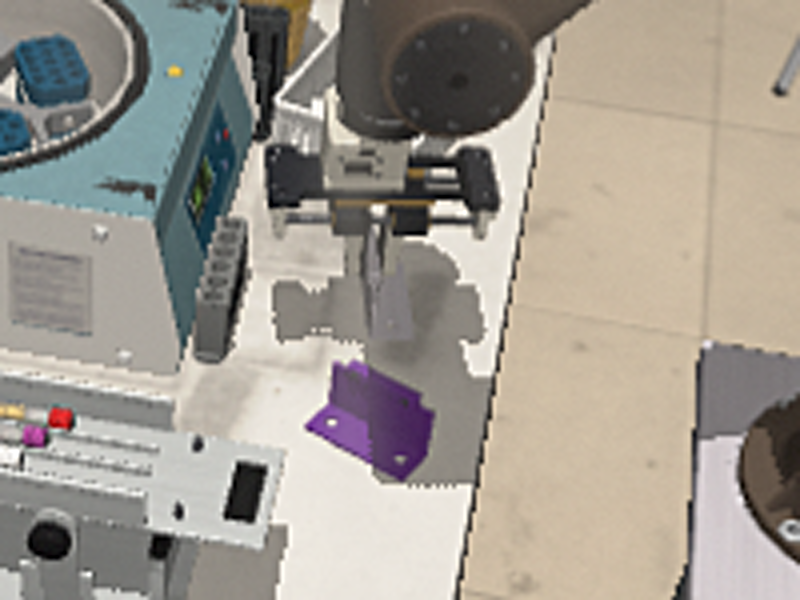

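Run:
```python
from h import *
f=grab_frame('wrist'); T=np.eye(4); C=cam(f,T)
p=lambda u,v,z:onz(f,C,180+(u-.75)/2.5,50+(v-.75)/2.5,z)
print('holeR tool',p(424,321,.0568).round(4))
print('foot edges far',p(362,268,.0568).round(4),p(500,269,.0568).round(4),'free edge lower',p(490,478,.0568).round(4))
print('bead top end L/R',p(329,392,-.001).round(4),p(386,392,-.001).round(4))
```

```text
holeR tool [ 0.0175 -0.0342  0.0568]
foot edges far [ 0.0005 -0.0489  0.0568] [ 0.0376 -0.0487  0.0568] free edge lower [0.0385 0.0138 0.0568]
bead top end L/R [-0.0065 -0.035  -0.001 ] [ 0.0047 -0.035  -0.001 ]
```

```bash
python3 -m jog '[[[0,0,0.05,0,0,0,0],[0,0.01,0.055,0,0,0,0],[0.005,0.04,0.045,0,0,-0.02,0],[0.006,0.05,0.02,0,0,-0.03,0],[0.006,0.05,0,0,0,-0.03,0],[0.006,0.05,0,0,0,-0.03,0],[0.006,0.05,0,0,0,-0.03,0],[0.006,0.05,0,0,0,-0.03,0],[0.005,0.04,0,0,0,-0.03,0],[0,0.012,0,0,0,0,0],[0,0,0,0,0,0,0],[0,0,0,0,0,0,0],[0,0,0,0,0,0,0]]]'
python3 - <<'E'
from h import *
import pickle
T=pose(); f=grab_frame('wrist'); pickle.dump((T,f),open('w5.pkl','wb'))
s=monitor.get_state(); print(s['t'],np.round(s['eef_pos'],4),np.round(s['ee_rot'],4),s['width'],s['force'],s['moment'])
cv2.imwrite('pics/w5.png',f['pixels'][:,:,::-1])
E
```

```text
t: 6.22
eef_pos: [0.4951, 0.2686, 0.2708]
ee_rot: [3.141, 0.0, -3.09]
force: [-0.5, -0.5, -1.8]
width: 0.0115
6.275 [0.4951 0.2687 0.2709] [ 3.1413e+00  3.0000e-04 -3.0905e+00] 0.011874753808523736 [ 0.9399606  -0.62287471 -0.31941118] [ 0.04363008  0.12221041 -0.00885513]
```

View pics/w5.png

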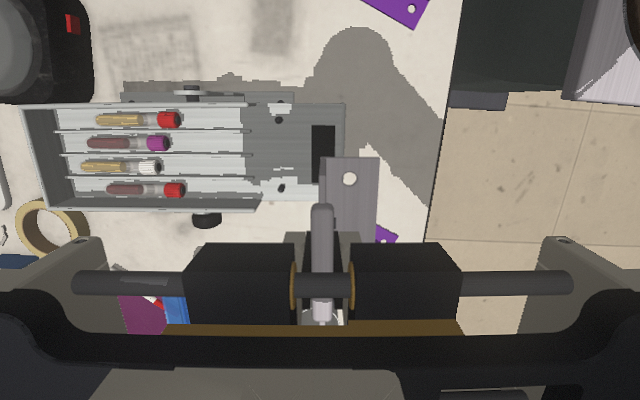

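The wrist view shows the pins at about (279,120) and (281,187), four tubes in their lanes with caps at columns 165–185, and the held plate's hole at (349,179). I'll zoom in.

Run:
```python
from h import *
im=cv2.imread('pics/w5.png')[:,:,::-1]
crop(im,230,90,390,215,5,'w5c.png')
```

```text
(no output)
```

View pics/w5c.png

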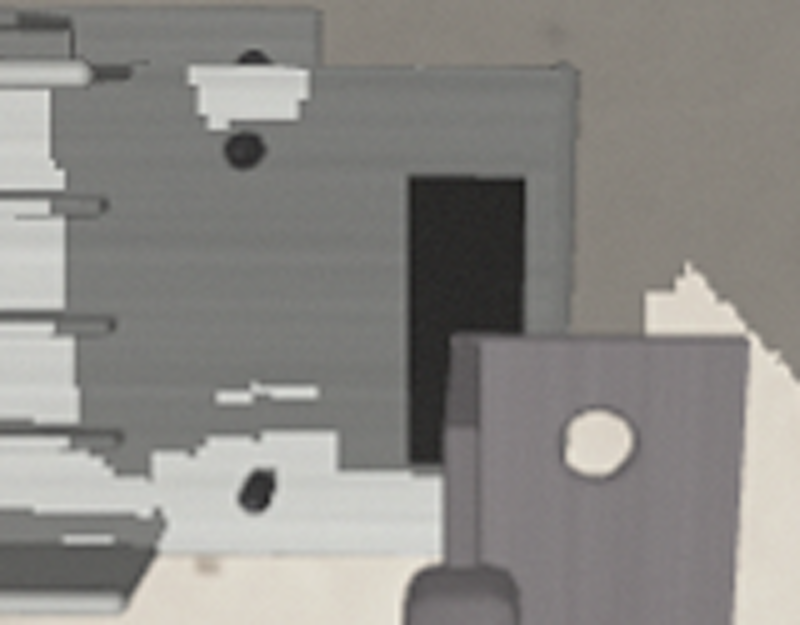

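Run:
```python
from h import *
import pickle
T,f=pickle.load(open('w5.pkl','rb')); C=cam(f,T)
g=cv2.cvtColor(f['pixels'],cv2.COLOR_RGB2GRAY).astype(float)
def cen(x0,y0,x1,y1,th):
    w=np.clip(th-g[y0:y1,x0:x1],0,None); w[w<15]=0; ys,xs=np.mgrid[y0:y1,x0:x1]; return (w*xs).sum()/w.sum(),(w*ys).sum()/w.sum(),w.max()
R_=cen(272,114,286,126,100); L_=cen(275,181,288,195,110); print(R_,L_)
z=.117
a=onz(f,C,*R_[:2],z); b=onz(f,C,*L_[:2],z); d=b-a
print(a.round(4),b.round(4),'len',np.linalg.norm(d).round(4),'yaw',np.arctan2(-d[0],d[1]).round(4),'mid',((a+b)/2).round(4))
q=lambda u,v,z:onz(f,C,230+(u-2)/5,90+(v-2)/5,z)
for n,A in dict(farL=(407,180),farR=(407,463),nearR=(525,180),frontR=(573,70),frontmid=(571,330)).items(): print(n,q(*A,.111).round(4))
ti=np.linalg.inv(T)
h=onz(f,C@np.eye(4),230+(597-2)/5,90+(443-2)/5,T[2,3]-.0568); print('holeR tool',(ti@np.append(h,1)).round(4))
```

```text
(np.float64(278.4452122408687), np.float64(119.68065153010859), np.float64(55.0)) (np.float64(281.22488287350336), np.float64(187.66788131181676), np.float64(64.0))
[0.5422 0.2037 0.117 ] [0.5389 0.2729 0.117 ] len 0.0693 yaw 0.0473 mid [0.5405 0.2383 0.117 ]
farL [0.5104 0.2083 0.111 ]
farR [0.5081 0.2671 0.111 ]
nearR [0.4868 0.2071 0.111 ]
frontR [0.4787 0.1855 0.111 ]
frontmid [0.4754 0.2369 0.111 ]
holeR tool [ 0.0173 -0.0339  0.0568  1.    ]
```

```bash
python3 -m jog '[[[0.021,-0.01,-0.01,0,0,-0.005,0],[0.021,-0.01,-0.02,0,0,0,0],[0.021,-0.01,-0.02,0,0,0,0],[0,0,-0.02,0,0,0,0],[0,0,0,0,0,0,0],[0,0,0,0,0,0,0],[0,0,0,0,0,0,0]]]'
python3 - <<'E'
from h import *
import pickle
T=pose(); f=grab_frame('wrist'); pickle.dump((T,f),open('w6.pkl','wb'))
s=monitor.get_state(); print(s['t'],np.round(s['eef_pos'],4),np.round(s['ee_rot'],4),s['width'],s['force'],s['moment'])
crop(f['pixels'],240,100,440,250,4,'w6.png')
f=grab_frame('side'); crop(f['pixels'],230,140,390,260,5,'s6.png')
f=grab_frame('top'); crop(f['pixels'],220,120,340,270,4,'t6.png')
E
```

```text
t: 7.15
eef_pos: [0.5584, 0.24, 0.2019]
ee_rot: [3.14, 0.002, -3.094]
force: [0.5, 0.6, -0.5]
width: 0.012
7.2 [0.5583 0.24   0.2018] [ 3.1405e+00  1.5000e-03 -3.0942e+00] 0.011670339501469713 [ 0.35202751 -0.44113578 -2.18084845] [-0.00563044  0.1250626   0.00607591]
```

View pics/w6.png

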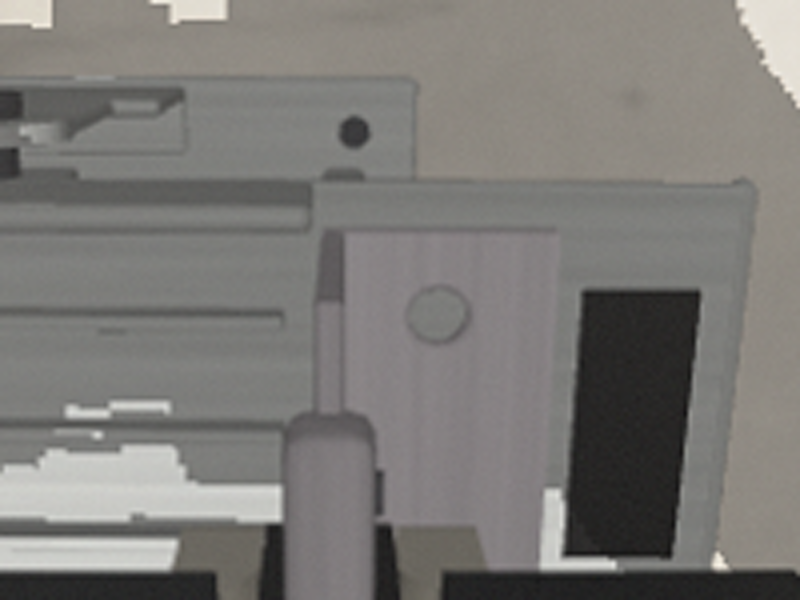

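View pics/s6.png

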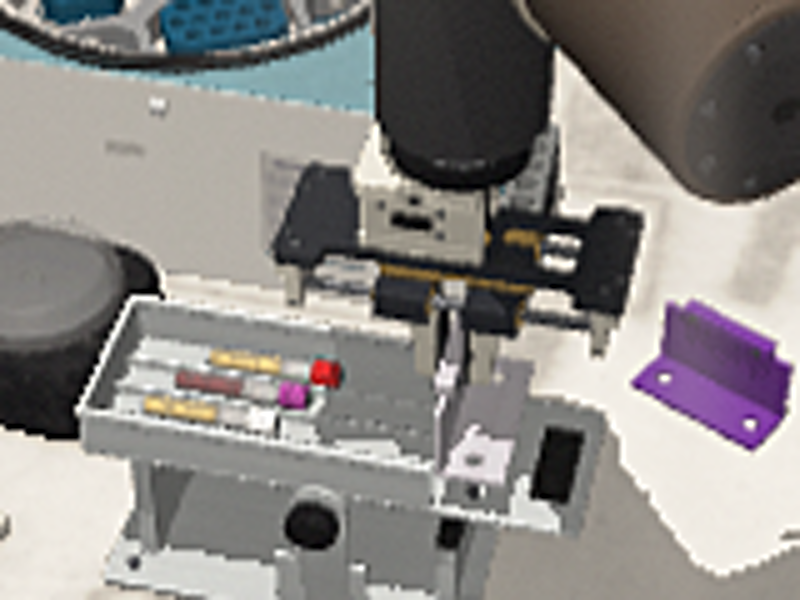

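Run:
```python
from h import *
f=grab_frame('side'); C=cam(f); T=pose(); print(T[:3,3].round(4), np.round(monitor.get_state()['ee_rot'],4))
p=lambda u,v,z:onz(f,C,230+(u-2)/5,140+(v-2)/5,z)
print('holeL',p(474,459,T[2,3]-.0568).round(4),'pinL',p(475,490,.119).round(4))
print('holeL by tool',(T@np.array([.0175,.0358,.0568,1])).round(4),'pred px',[(np.array(proj(f,C,(T@np.array([.0175,y,.0568,1]))[:3]))-[230,140])*5+2 for y in(.034,.0358)])
print('pin pred',(proj(f,C,np.array([.5389,.2729,.119]))-[230,140])*5+2)
```

```text
[0.5581 0.2399 0.2012] [ 3.1410e+00  8.0000e-04 -3.0943e+00]
holeL [0.5356 0.2735 0.1444] pinL [0.5342 0.2745 0.119 ]
holeL by tool [0.539  0.2749 0.1444 1.    ] pred px [array([468.34689252, 457.23917358]), array([467.71816341, 459.4915882 ])]
pin pred [467.80105389 486.42448061]
```

View pics/t6.png

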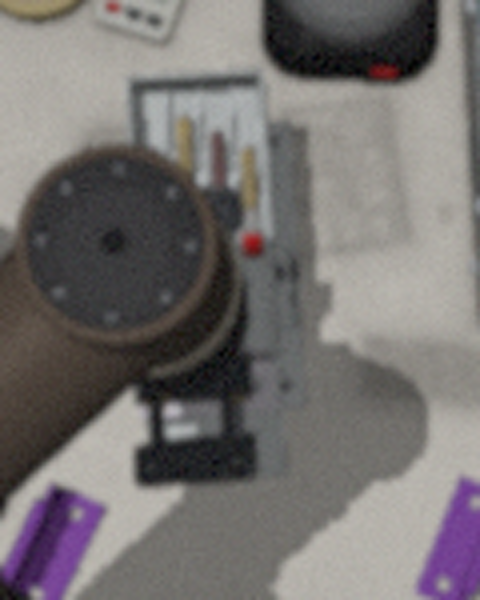

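```bash
python3 -m jog '[[[0,-0.0016,-0.006,0,0,0,0],[0,0,-0.006,0,0,0,0],[0,0,0,0,0,0,0],[0,0,0,0,0,0,0]]]'
python3 - <<'E'
from h import *
s=monitor.get_state(); print(s['t'],np.round(s['eef_pos'],4),np.round(s['ee_rot'],4),s['width'],s['force'],s['moment'])
f=grab_frame('wrist')
crop(f['pixels'],310,150,400,240,8,'w7.png')
f=grab_frame('side'); crop(f['pixels'],300,210,360,255,12,'s7.png')
E
```

```text
t: 7.85
eef_pos: [0.5581, 0.238, 0.1884]
ee_rot: [-3.141, -0.0, -3.095]
force: [-0.1, 0.6, -1.9]
width: 0.0118
7.85 [0.5581 0.238  0.1884] [-3.1414e+00 -2.0000e-04 -3.0946e+00] 0.01179492607958773 [-0.0845691   0.5551174  -1.87231987] [ 0.03751036  0.11266818 -0.02692594]
```

View pics/w7.png

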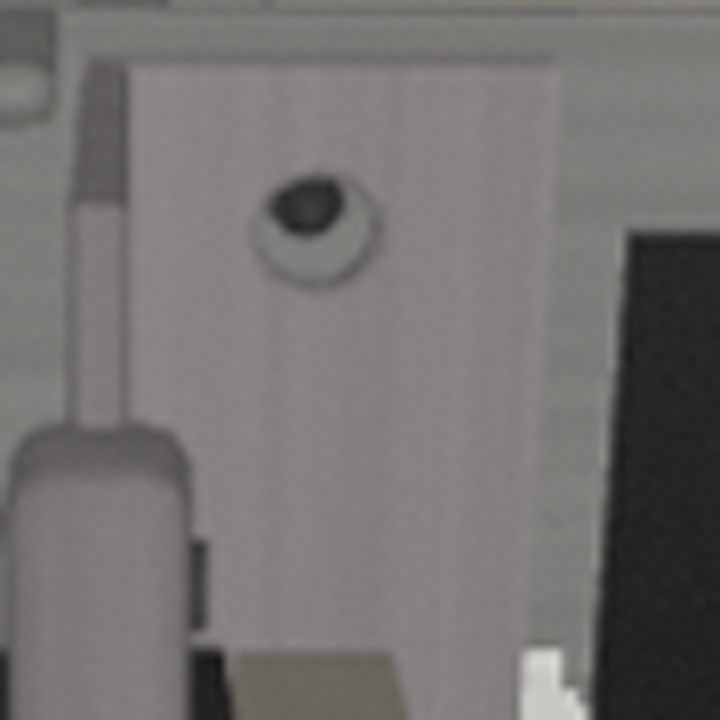

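View pics/s7.png

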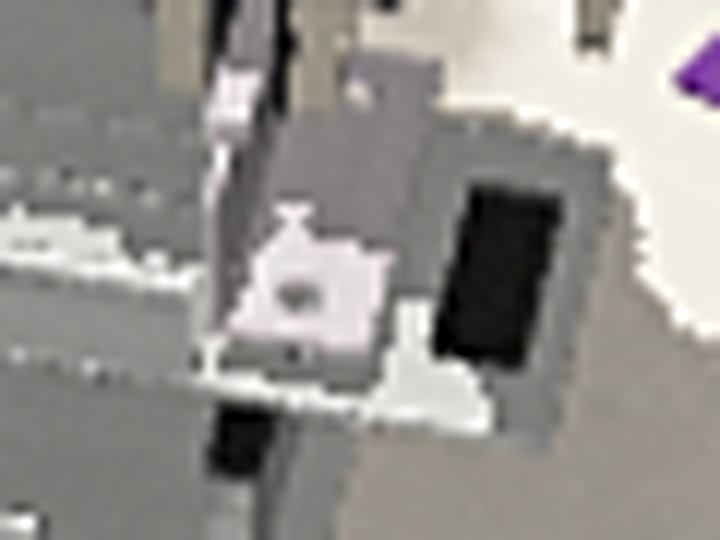

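Through the right hole (centre (317,230) in the crop) the dark pin shows at (308,203), which is where parallax puts an aligned pin (within about 0.5 mm). I'll lower it gently.

```bash
python3 -m jog '[[[0,0,-0.003,0,0,0,0],[0,0,-0.003,0,0,0,0],[0,0,-0.003,0,0,0,0],[0,0,0,0,0,0,0],[0,0,0,0,0,0,0]]]'
python3 - <<'E'
from h import *
s=monitor.get_state(); print(s['t'],np.round(s['eef_pos'],4),np.round(s['ee_rot'],4),s['width'],s['force'],s['moment'])
f=grab_frame('wrist')
crop(f['pixels'],310,150,400,240,8,'w8.png')
E
```

```text
t: 8.57
eef_pos: [0.5581, 0.2381, 0.1796]
ee_rot: [-3.142, 0.0, -3.095]
force: [-0.3, -0.1, -2.4]
width: 0.0118
8.575 [0.5581 0.2381 0.1796] [-3.1416  0.     -3.0946] 0.01184909909210643 [-0.30309965 -0.07064961 -2.36730359] [0.00847021 0.11328752 0.00663987]
```

View pics/w8.png

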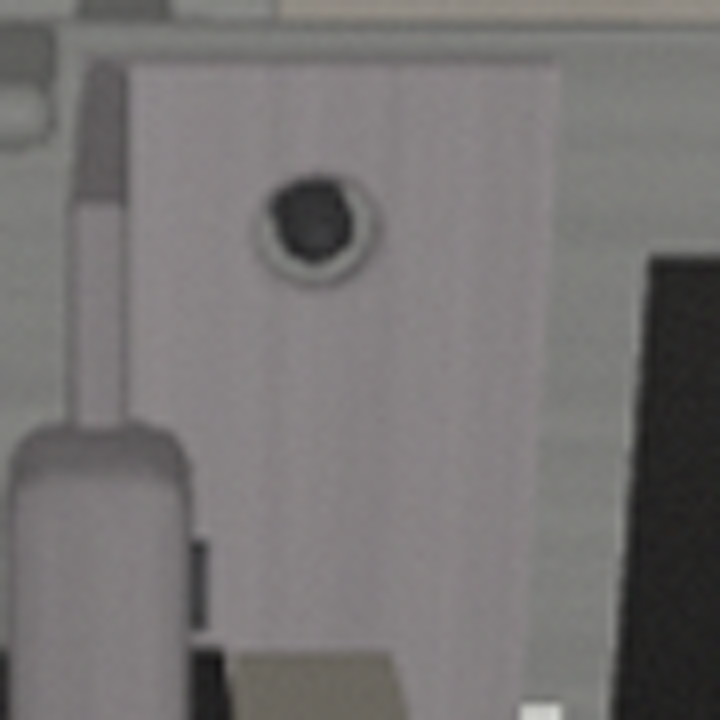

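```bash
python3 -m jog '[[[0,0,-0.002,0,0,0,0],[0,0,-0.002,0,0,0,0],[0,0,-0.0015,0,0,0,0],[0,0,0,0,0,0,0],[0,0,0,0,0,0,0]]]'
python3 - <<'E'
from h import *
s=monitor.get_state(); print(s['t'],np.round(s['eef_pos'],4),np.round(s['ee_rot'],4),s['width'],s['force'],s['moment'])
f=grab_frame('wrist')
crop(f['pixels'],240,110,400,240,5,'w9.png')
E
```

```text
t: 9.25
eef_pos: [0.5581, 0.2381, 0.1741]
ee_rot: [-3.142, 0.0, -3.095]
force: [0.2, 0.2, -1.7]
width: 0.0118
9.25 [0.5581 0.2381 0.1741] [-3.1416  0.     -3.0945] 0.011769298238371105 [ 0.16730332  0.23111017 -1.65977135] [0.0580261  0.10110356 0.01799954]
```

View pics/w9.png

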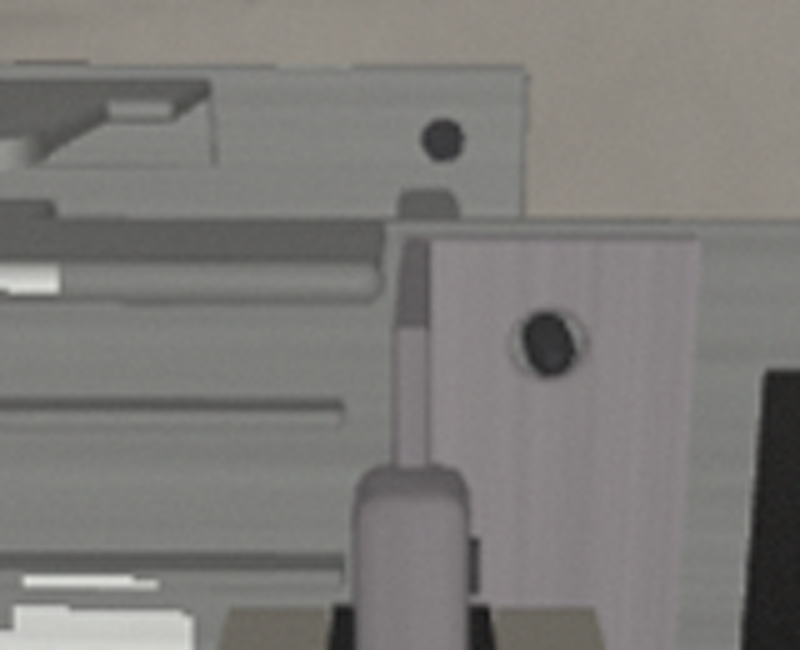

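```bash
python3 -m jog '[[[0,0,-0.001,0,0,0,0],[0,0,-0.001,0,0,0,0],[0,0,0,0,0,0,0],[0,0,0,0,0,0,0]]]'
python3 -m jog '[[[0,0,-0.0005,0,0,0,0],[0,0,0,0,0,0,0]]]'
```

```text
t: 9.8
eef_pos: [0.5581, 0.2381, 0.172]
ee_rot: [-3.142, -0.0, -3.095]
force: [0.2, 0.1, -1.3]
width: 0.0118
t: 10.05
eef_pos: [0.5582, 0.2381, 0.1718]
ee_rot: [3.141, 0.0, -3.095]
force: [0.3, -0.8, -0.3]
width: 0.0113
```

```bash
python3 -m jog '[[[0,0,-0.0004,0,0,0,0],[0,0,0,0,0,0,0]]]'
python3 - <<'E'
from h import *
s=monitor.get_state(); print(s['t'],np.round(s['eef_pos'],4),s['force'])
f=grab_frame('wrist'); crop(f['pixels'],240,110,400,240,5,'w10.png')
f=grab_frame('side'); crop(f['pixels'],230,160,380,280,5,'s10.png')
E
```

```text
t: 10.3
eef_pos: [0.5583, 0.2381, 0.1717]
ee_rot: [3.141, 0.001, -3.094]
force: [-1.6, -0.3, 4.4]
width: 0.0113
10.3 [0.5583 0.2381 0.1717] [-1.57287498 -0.25602193  4.42400911]
```

View pics/w10.png

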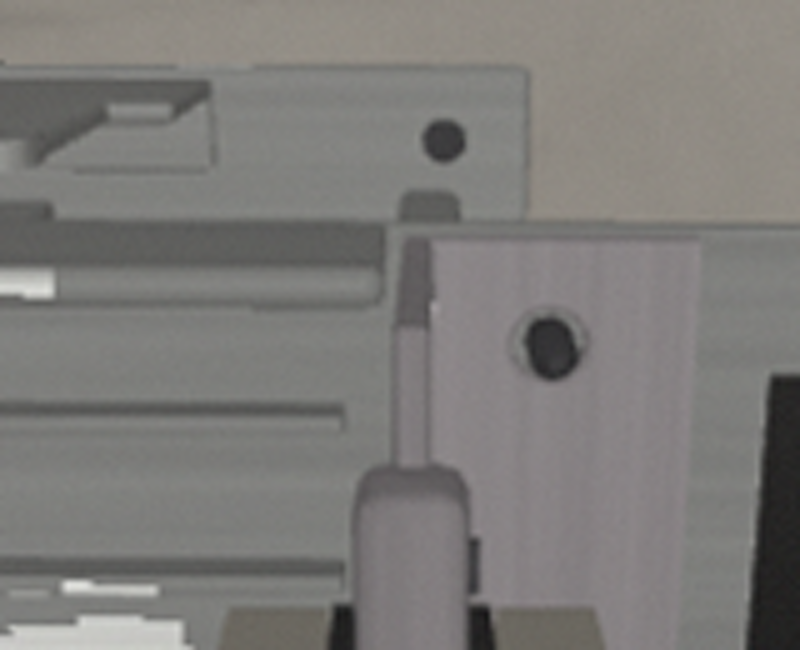

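View pics/s10.png

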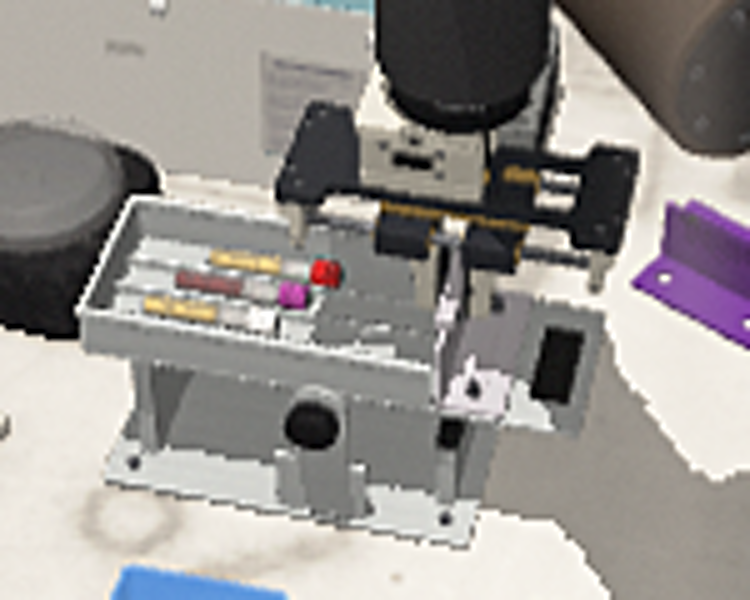

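```bash
python3 -m jog '[[[0,0,0.0003,0,0,0,0],[0,0,0,0,0,0,0.35],[0,0,0,0,0,0,0.35],[0,0,0,0,0,0,0.35],[0,0,0,0,0,0,0.35],[0,0,0,0,0,0,0.35]]]'
python3 - <<'E'
from h import *
f=grab_frame('wrist'); crop(f['pixels'],240,110,400,240,5,'w11.png')
E
```

```text
t: 11.15
eef_pos: [0.558, 0.2381, 0.1714]
ee_rot: [-3.142, -0.0, -3.095]
force: [0.4, 0.6, 0.3]
width: 0.0306
```

View pics/w11.png

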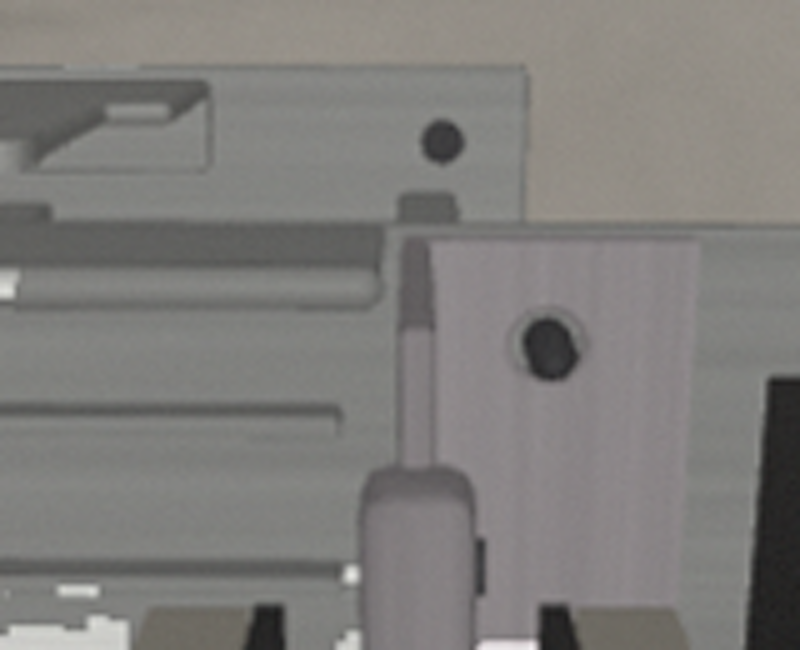

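```bash
python3 -m jog '[[[0,0,0.01,0,0,0,0.35],[0,0,0.03,0,0,0,0.35],[0,0,0.05,0,0,0,0.35],[-0.03,0,0.02,0,0,-0.18,0.1],[-0.05,0,0,0,0,-0.18,0],[-0.05,0,0,0,0,-0.18,0],[-0.01,0,0,0,0,-0.18,0],[0,0,0,0,0,-0.18,0],[0,0,0,0,0,-0.18,0],[0,0,0,0,0,-0.18,0],[0,0,0,0,0,-0.18,0],[0,0,0,0,0,-0.13,0],[0,0,0,0,0,0,0]]]'
python3 - <<'E'
from h import *
s=monitor.get_state(); print(s['t'],np.round(s['q'],3),np.round(s['eef_pos'],4),np.round(s['ee_rot'],4),s['width'],s['force'])
f=grab_frame('wrist'); cv2.imwrite('pics/w12.png',f['pixels'][:,:,::-1])
f=grab_frame('side'); crop(f['pixels'],230,160,380,280,5,'s12.png')
f=grab_frame('top'); crop(f['pixels'],220,120,340,270,4,'t12.png')
E
```

```text
t: 12.82
eef_pos: [0.4181, 0.2381, 0.2822]
ee_rot: [3.141, -0.001, 1.62]
force: [-0.8, -0.4, 0.2]
width: 0.0003
12.825 [ 0.928  0.013 -0.351  0.    -1.206 -2.45 ] [0.4181 0.2381 0.2822] [ 3.1409e+00 -7.0000e-04  1.6196e+00] 0.0002734340003948978 [-0.80914896 -0.42865709  0.21364863]
```

View pics/w12.png

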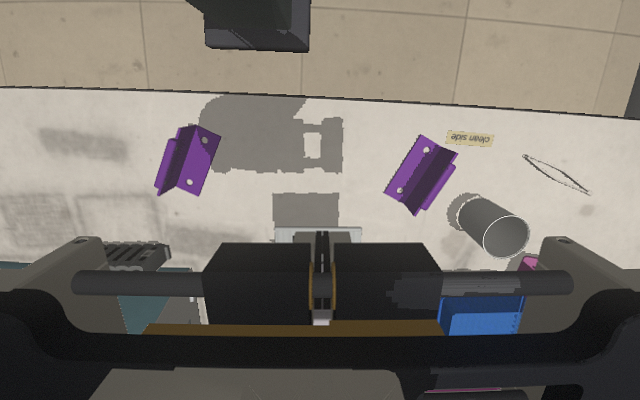

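View pics/s12.png

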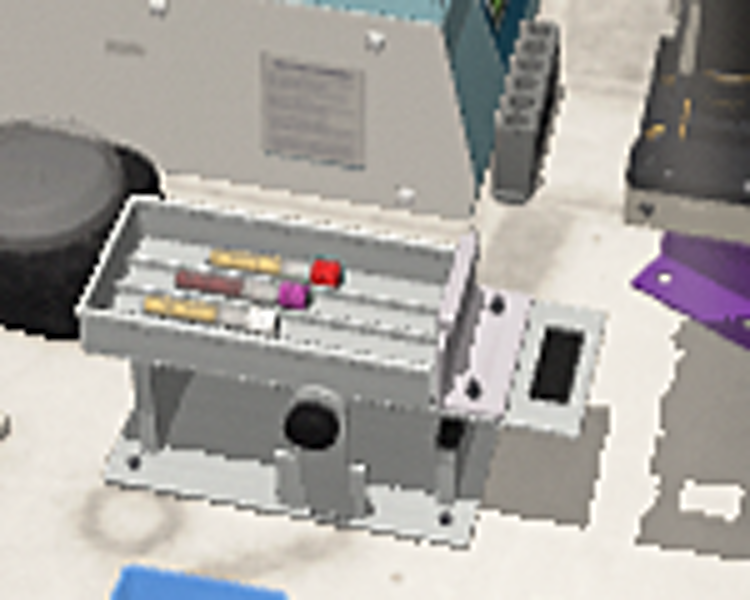

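The side view shows the plate seated: both dark pins stand through its holes at (497,305) and (472,388), the wall closes the mouth and the tubes haven't moved. I'll go to above the front lip with the closed fingers.

```bash
python3 -m jog '[[[0.03,0,-0.02,0,0,0,0],[0.0415,-0.002,-0.03,0,0,0,0],[0,0,-0.042,0.0045,-0.1,0,0],[0,0,-0.035,0,0,0,0],[0,0,0,0,0,0,0],[0,0,0,0,0,0,0]]]'
python3 - <<'E'
from h import *
T=pose(); s=monitor.get_state(); print(s['t'],np.round(s['q'],3),np.round(s['eef_pos'],4),np.round(s['ee_rot'],4),s['force'],'tip',(T@[0,0,.025,1]).round(4))
f=grab_frame('side'); crop(f['pixels'],230,160,380,280,5,'s13.png')
E
```

```text
t: 13.72
eef_pos: [0.4905, 0.2369, 0.156]
ee_rot: [3.04, -0.001, 1.62]
force: [0.1, 0.5, 0.5]
width: 0.0003
13.725 [ 0.859  0.18  -0.519  0.102 -0.804 -2.449] [0.4905 0.2369 0.156 ] [ 3.0400e+00 -5.0000e-04  1.6198e+00] [0.14326637 0.47311232 0.45904252] tip [0.4931 0.237  0.1312 1.    ]
```

View pics/s13.png

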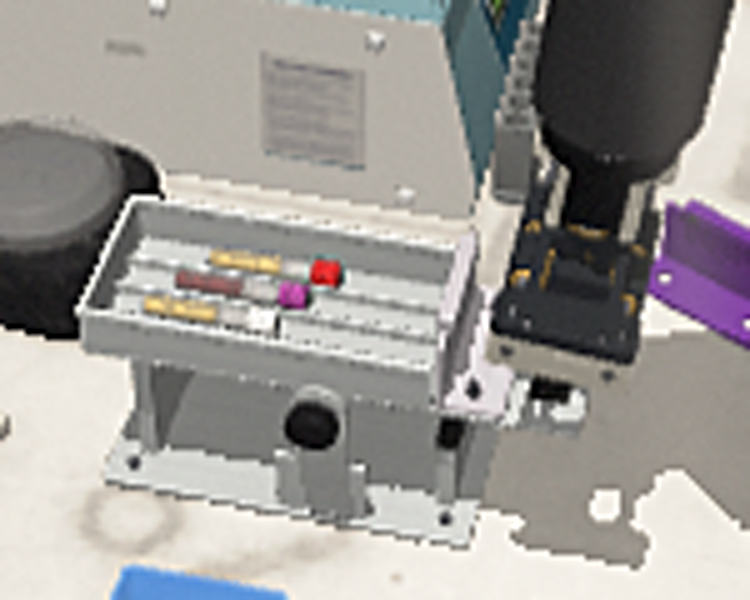

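```bash
python3 -m jog '[[[0,0,-0.009,0,0,0,0],[0,0,-0.009,0,0,0,0],[0,0,-0.0025,0,0,0,0],[0,0,0,0,0,0,0]]]'
python3 -m jog '[[[-0.0003,0,-0.0027,0.0008,-0.019,0,0],[-0.0003,0,-0.0027,0.0008,-0.019,0,0],[-0.0003,0,-0.0027,0.0008,-0.019,0,0],[-0.0003,0,-0.0027,0.0008,-0.019,0,0]]]'
python3 - <<'E'
from h import *
T=pose(); s=monitor.get_state(); print(s['t'],np.round(s['q'],3),np.round(s['eef_pos'],4),np.round(s['ee_rot'],4),s['force'],'tip',(T@[0,0,.025,1]).round(4))
f=grab_frame('side'); crop(f['pixels'],230,160,380,280,5,'s14.png')
E
```

```text
t: 14.28
eef_pos: [0.4895, 0.2361, 0.1338]
ee_rot: [3.042, 0.001, 1.619]
force: [0.1, 0.2, 0.1]
width: 0.0004
t: 14.78
eef_pos: [0.4883, 0.2363, 0.1232]
ee_rot: [2.964, 0.0, 1.619]
force: [0.9, -0.9, 3.4]
width: 0.0005
14.775 [ 0.896  0.183 -0.668  0.233 -0.614 -2.602] [0.4883 0.2363 0.1232] [2.9637e+00 3.0000e-04 1.6190e+00] [ 0.93023761 -0.93188399  3.35714245] tip [0.4928 0.2365 0.0986 1.    ]
```

View pics/s14.png

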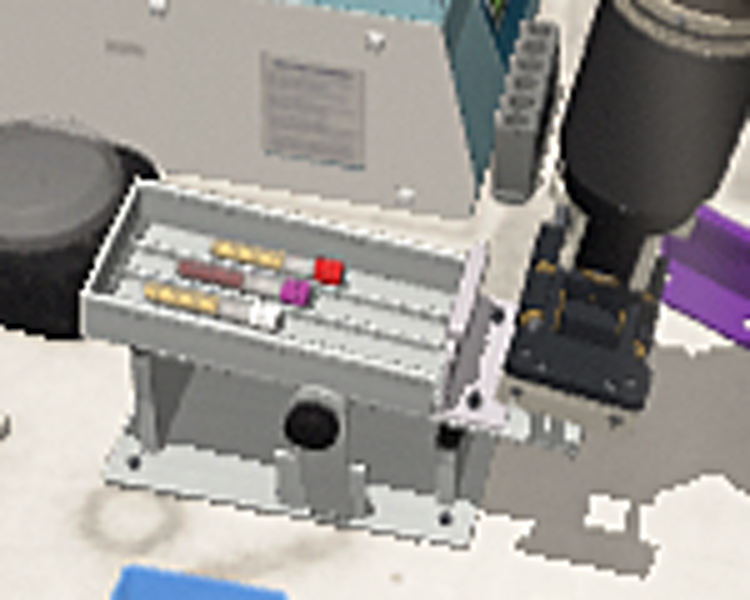

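```bash
cat > ik.py <<'E'
import numpy as np
from scipy.optimize import least_squares
from scipy.spatial.transform import Rotation as R
q=np.array([[-.934,.359,.012,0,-1.224,-.288],[.247,-.041,-.476,0,-1.136,.021],[.928,.013,-.351,0,-1.206,-2.45],[.859,.18,-.519,.102,-.804,-2.449],[.896,.183,-.668,.233,-.614,-2.602]])
P=np.array([[.231,-.634,.2515],[.4305,-.0891,.2515],[.4181,.2381,.2822],[.4905,.2369,.156],[.4883,.2363,.1232]])
E=np.array([[-3.141,-.002,1.919],[3.1416,-.0003,-2.8745],[3.1409,-.0007,1.6196],[3.04,-.0005,1.6198],[2.9637,.0003,1.619]])
def fk(p,q):
    a,e,H,L1,L2,d=p; b=q[1]-q[2]
    M=R.from_euler('ZYXY',[q[0],b,S4*q[3],-q[4]])
    w=R.from_euler('Z',q[0]).apply([a+L1*np.sin(q[1])+L2*np.cos(b),e,H+L1*np.cos(q[1])-L2*np.sin(b)])
    return w+d*M.apply([1,0,0]), M
best=None
for S4 in(1,-1):
    r=least_squares(lambda p:np.concatenate([fk(p,a)[0]-c for a,c in zip(q,P)]+[.1*(fk(p,a)[1].apply([1,0,0])-R.from_euler('xyz',c).apply([0,0,1])) for a,c in zip(q,E)]),[0,-.19,.3,.4,.4,.2])
    print(S4,r.x.round(4),np.abs(r.fun).max())
    if best is None or r.cost<best[1].cost: best=(S4,r)
S4,r=best; p=r.x
# q6: M*Rx(s q6 + c) maps x->tool z
for s6 in(1,-1):
    o=[]
    for a,c in zip(q,E):
        Rel=fk(p,a)[1].inv()*R.from_euler('xyz',c)   # tool z -> ex
        x=Rel.as_matrix()[:,0]; o.append((np.arctan2(x[2],x[1])-s6*a[5]+np.pi)%(2*np.pi)-np.pi)
    print(s6,np.round(o,3))
E
cat > ik2.py <<'E'
from ik import *
S6,c6=None,None
def solve(th,phi,uc,q0,yaw=1.6198,yt=.045):
    h=np.array([.6279,.2422]); ex=np.array([np.cos(yt),np.sin(yt)])
    u=-uc*np.cos(th)-.006*np.sin(th); z=.105+.006*np.cos(th)-uc*np.sin(th)
    ori=R.from_rotvec(np.array([-np.sin(yt),np.cos(yt),0])*-phi)*R.from_euler('xyz',[np.pi,0,yaw])
    tz=ori.apply([0,0,1]); tcp=np.array([*(h+u*ex),z])-.025*tz
    g=least_squares(lambda a:np.concatenate([fk(p,np.append(a,0))[0]-tcp,.3*(fk(p,np.append(a,0))[1].apply([1,0,0])-tz)]),q0[:5])
    Rel=fk(p,np.append(g.x,0))[1].inv()*ori; x=Rel.as_matrix()[:,0]
    return tcp,g.x,np.arctan2(x[2],x[1]),np.abs(g.fun).max()
for end in(.3,.4,.5,.6):
    q0=q[-1]
    for th in(.1,.2,.3,.4,.5):
        ph=.18+(end-.18)*(th-.1)/.4
        t,a,r6,res=solve(th,ph,.135,q0); q0=np.append(a,0)
        if th in(.1,.3,.5): print(end,th,t.round(4),a.round(3),'q6raw',round(r6,3),'res',round(res,5))
E
python3 ik2.py
```

```text
Traceback (most recent call last):
  File "ik2.py", line 1, in <module>
    from ik import *
  File "ik.py", line 14, in <module>
    r=least_squares(lambda p:np.concatenate([fk(p,a)[0]-c for a,c in zip(q,P)]+[.1*(fk(p,a)[1].apply([1,0,0])-R.from_euler('xyz',c).apply([0,0,1])) for a,c in zip(q,E)]),[0,-.19,.3,.4,.4,.2])
  File "ik.py", line 14, in <lambda>
    r=least_squares(lambda p:np.concatenate([fk(p,a)[0]-c for a,c in zip(q,P)]+[.1*(fk(p,a)[1].apply([1,0,0])-R.from_euler('xyz',c).apply([0,0,1])) for a,c in zip(q,E)]),[0,-.19,.3,.4,.4,.2])
                                             ~~^^^^^
  File "ik.py", line 9, in fk
    M=R.from_euler('ZYXY',[q[0],b,S4*q[3],-q[4]])
  File "scipy/spatial/transform/_rotation.pyx", line 1413, in scipy.spatial.transform._rotation.Rotation.from_euler
ValueError: Expected axis specification to be a non-empty string of upto 3 characters, got ZYXY
```

```bash
sed -i "s/M=R.from_euler('ZYXY',\[q\[0\],b,S4\*q\[3\],-q\[4\]\])/M=R.from_euler('ZYX',[q[0],b,S4*q[3]])*R.from_euler('y',-q[4])/" ik.py; python3 ik2.py
```

```text
1 [ 0.1443 -0.202  -0.3211  0.6325  0.3169 -0.0734] 0.035784628436285326
-1 [ 0.0742 -0.1898  0.1764  0.6079  0.3844  0.368 ] 0.009567762926005474
1 [-0.994 -1.612 -2.954 -2.956 -2.65 ]
-1 [-1.57  -1.57  -1.571 -1.571 -1.571]
0.3 0.1 [0.4886 0.2359 0.1221] [ 0.908  0.192 -0.659  0.238 -0.615] q6raw 1.046 res 0.0
0.3 0.3 [0.4914 0.2361 0.0951] [ 0.941  0.222 -0.747  0.41  -0.485] q6raw 1.245 res 0.0
0.3 0.5 [0.4993 0.2364 0.0694] [ 0.966  0.269 -0.824  0.699 -0.374] q6raw 1.559 res 0.0
0.4 0.1 [0.4886 0.2359 0.1221] [ 0.908  0.192 -0.659  0.238 -0.615] q6raw 1.046 res 0.0
0.4 0.3 [0.4901 0.236  0.0948] [ 0.977  0.208 -0.793  0.552 -0.453] q6raw 1.413 res 0.0
0.4 0.5 [0.4969 0.2363 0.0686] [ 1.043  0.262 -0.922  1.137 -0.369] q6raw 2.065 res 0.0
0.5 0.1 [0.4886 0.2359 0.1221] [ 0.908  0.192 -0.659  0.238 -0.615] q6raw 1.046 res 0.0
0.5 0.3 [0.489  0.2359 0.0944] [ 1.015  0.198 -0.84   0.716 -0.433] q6raw 1.607 res 0.0
0.5 0.5 [0.4947 0.2362 0.0675] [ 1.128  0.278 -1.025  1.533 -0.438] q6raw 2.552 res 0.0
0.6 0.1 [0.4886 0.2359 0.1221] [ 0.908  0.192 -0.659  0.238 -0.615] q6raw 1.046 res 0.0
0.6 0.3 [0.4878 0.2359 0.094 ] [ 1.056  0.191 -0.888  0.895 -0.426] q6raw 1.82 res 0.0
0.6 0.5 [0.4926 0.2361 0.0662] [ 1.22   0.327 -1.136  1.811 -0.566] q6raw 2.952 res 0.0
```

```bash
cat >> ik2.py <<'E'
print('---')
q0=q[-1]
for th,ph in((.08,.2),(.1,.2),(.2,.26),(.3,.32),(.4,.38),(.5,.43),(.515,.43)):
    t,a,r6,res=solve(th,ph,.138,q0,yaw=1.6198+np.pi); q0=np.append(a,0)
    print(th,ph,t.round(4),a.round(3),'q6',round((-1.571-r6+np.pi)%(2*np.pi)-np.pi,3),round(res,5))
E
python3 ik2.py | sed -n '/---/,$p'
python3 -m jog '[[[-0.01,0,0.03,-0.004,0.09,0,0],[-0.02,0,0.04,-0.004,0.086,0,0],[-0.01,0,0.03,0,0,0.1,0],[0,0,0,0,0,0.18,0],[0,0,0,0,0,0.18,0],[0,0,0,0,0,0.18,0],[0,0,0,0,0,0.18,0],[0,0,0,0,0,0.18,0],[0,0,0,0,0,0.18,0],[0,0,0,0,0,0.18,0],[0,0,0,0,0,0.18,0],[0,0,0,0,0,0.18,0],[0,0,0,0,0,0.18,0],[0,0,0,0,0,0.18,0],[0,0,0,0,0,0.18,0],[0,0,0,0,0,0.18,0],[0,0,0,0,0,0.18,0],[0,0,0,0,0,0.18,0],[0,0,0,0,0,0.18,0],[0,0,0,0,0,0.16,0]]]'
python3 - <<'E'
from h import *
s=monitor.get_state(); print(s['t'],np.round(s['q'],3),np.round(s['eef_pos'],4),np.round(s['ee_rot'],4),s['force'])
f=grab_frame('wrist'); cv2.imwrite('pics/w15.png',f['pixels'][:,:,::-1])
f=grab_frame('side'); crop(f['pixels'],230,160,380,280,5,'s15.png')
E
```

```text
---
0.08 0.2 [0.485  0.2358 0.1245] [ 0.927  0.176 -0.678  0.273 -0.606] q6 0.477 0.0
0.1 0.2 [0.4852 0.2358 0.1217] [ 0.926  0.181 -0.682  0.276 -0.597] q6 0.473 0.0
0.2 0.26 [0.4852 0.2358 0.1076] [ 0.966  0.185 -0.756  0.433 -0.51 ] q6 0.287 0.0
0.3 0.32 [0.4866 0.2358 0.0937] [ 1.006  0.2   -0.829  0.655 -0.437] q6 0.03 0.0
0.4 0.38 [0.4893 0.236  0.08  ] [ 1.045  0.227 -0.9    0.961 -0.391] q6 -0.314 0.0
0.5 0.43 [0.4936 0.2362 0.0668] [ 1.074  0.266 -0.96   1.284 -0.381] q6 -0.674 0.0
0.515 0.43 [0.4946 0.2362 0.065 ] [ 1.071  0.271 -0.961  1.303 -0.379] q6 -0.692 0.0
t: 17.32
eef_pos: [0.4479, 0.2356, 0.2225]
ee_rot: [3.141, -0.001, -1.519]
force: [1.0, -0.1, 0.0]
width: 0.0002
17.325 [ 0.873  0.102 -0.396 -0.    -1.073  0.75 ] [0.4479 0.2356 0.2225] [ 3.1408e+00 -6.0000e-04 -1.5192e+00] [ 1.00241918 -0.14439592  0.03987402]
```

View pics/s15.png

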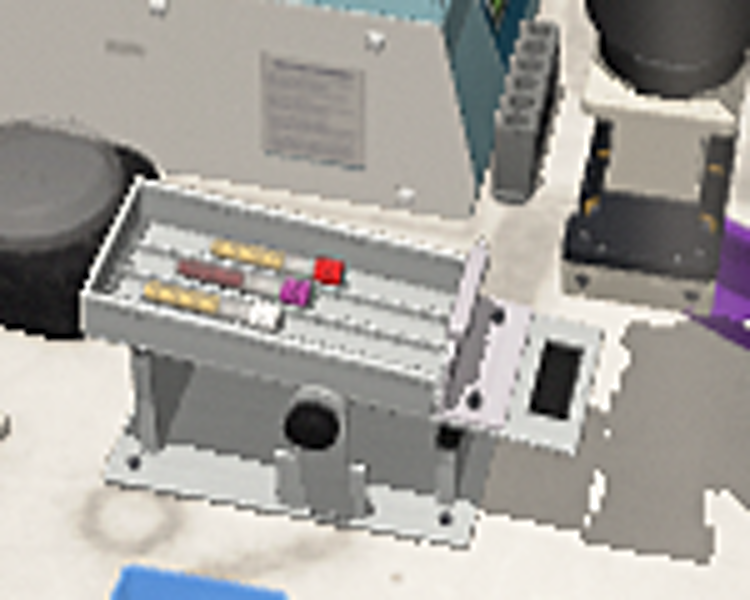

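View pics/w15.png

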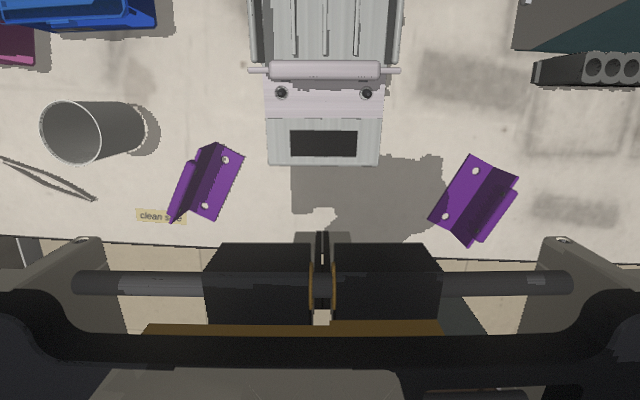

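The tray holds at about 0.09 rad, with the plate seated and the pins visible at (281,92) and (367,92) in the wrist view. I'll come back over the lip, leaning, then push.

```bash
python3 -m jog '[[[0.015,0,-0.02,0.0045,-0.1,0,0],[0.022,0,-0.035,0.0045,-0.1,0,0],[0,0,-0.03,0,0,0,0],[0,0,0,0,0,0,0],[0,0,0,0,0,0,0]]]'
python3 - <<'E'
from h import *
T=pose(); s=monitor.get_state(); print(s['t'],np.round(s['q'],3),np.round(s['eef_pos'],4),np.round(s['ee_rot'],4),s['force'],'tip',(T@[0,0,.025,1]).round(4))
E
```

```text
t: 18.05
eef_pos: [0.4859, 0.2366, 0.1392]
ee_rot: [-2.941, 0.001, -1.526]
force: [0.2, -0.1, 0.7]
width: 0.0005
18.05 [ 0.911  0.149 -0.681  0.262 -0.625  0.501] [0.4859 0.2366 0.1392] [-2.9406e+00  9.0000e-04 -1.5260e+00] [ 0.18543274 -0.05058735  0.74308609] tip [0.4909 0.2369 0.1147 1.    ]
```

```bash
python3 -m jog '[[[0,0,-0.009,0,0,0,0],[0,0,-0.0085,0,0,0,0],[0,0,-0.0028,0.0005,-0.012,0,0],[0,0,-0.0028,0.0005,-0.012,0,0],[0,0,-0.0028,0.0005,-0.012,0,0],[0,0,-0.0028,0.0005,-0.012,0,0],[0,0,-0.0028,0.0005,-0.012,0,0],[0,0,0,0,0,0,0]]]'
python3 - <<'E'
from h import *
T=pose(); s=monitor.get_state(); print(s['t'],np.round(s['q'],3),np.round(s['eef_pos'],4),np.round(s['ee_rot'],4),s['force'],'tip',(T@[0,0,.025,1]).round(4))
f=grab_frame('side'); crop(f['pixels'],230,160,380,280,5,'s16.png')
f=grab_frame('wrist'); cv2.imwrite('pics/w16.png',f['pixels'][:,:,::-1])
E
```

```text
t: 19.05
eef_pos: [0.485, 0.2357, 0.1065]
ee_rot: [-2.881, -0.001, -1.524]
force: [0.5, 0.7, 0.9]
width: 0.0005
19.05 [ 0.912  0.169 -0.837  0.48  -0.439  0.281] [0.485  0.2357 0.1065] [-2.8814e+00 -7.0000e-04 -1.5241e+00] [0.50297248 0.65277701 0.94779144] tip [0.4914 0.236  0.0823 1.    ]
```

View pics/s16.png

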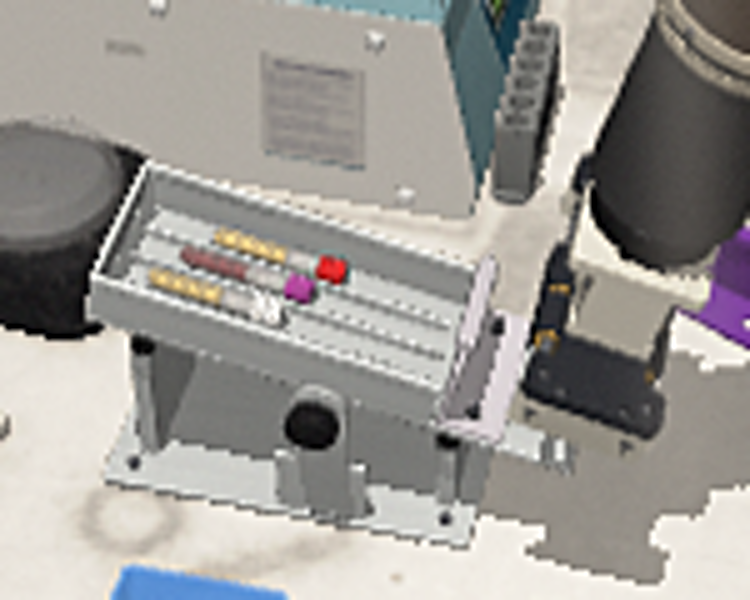

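View pics/w16.png

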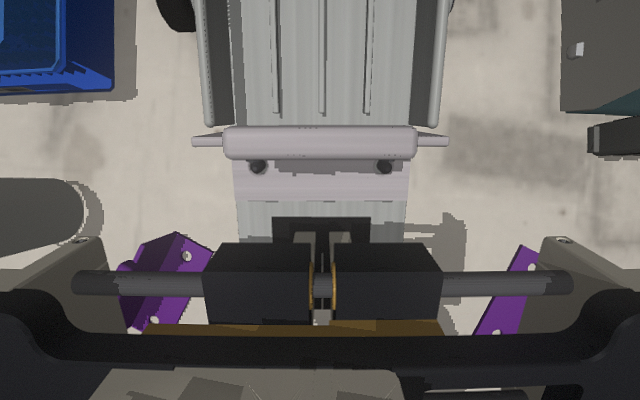

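```bash
cat > ik3.py <<'E'
import numpy as np
from scipy.optimize import least_squares
from scipy.spatial.transform import Rotation as R
q=np.array([[-.934,.359,.012,0,-1.224,-.288],[.247,-.041,-.476,0,-1.136,.021],[.928,.013,-.351,0,-1.206,-2.45],[.859,.18,-.519,.102,-.804,-2.449],[.896,.183,-.668,.233,-.614,-2.602],[.873,.102,-.396,0,-1.073,.75],[.911,.149,-.681,.262,-.625,.501],[.912,.169,-.837,.48,-.439,.281]])
P=np.array([[.231,-.634,.2515],[.4305,-.0891,.2515],[.4181,.2381,.2822],[.4905,.2369,.156],[.4883,.2363,.1232],[.4479,.2356,.2225],[.4859,.2366,.1392],[.485,.2357,.1065]])
E=np.array([[-3.141,-.002,1.919],[3.1416,-.0003,-2.8745],[3.1409,-.0007,1.6196],[3.04,-.0005,1.6198],[2.9637,.0003,1.619],[3.1408,-.0006,-1.5192],[-2.9406,.0009,-1.526],[-2.8814,-.0007,-1.5241]])
def fk(p,q):
    a,e,H,L1,L2,d,e2,w,k=p; b=q[1]-q[2]
    B=R.from_euler('ZYX',[q[0],b,-q[3]]); M=B*R.from_euler('y',-q[4])
    x=R.from_euler('Z',q[0]).apply([a+L1*np.sin(q[1])+L2*np.cos(b)+k*np.sin(b),e,H+L1*np.cos(q[1])-L2*np.sin(b)+k*np.cos(b)])
    return x+B.apply([0,e2,0])+M.apply([d,0,w]), M
def res(p): return np.concatenate([fk(p,a)[0]-c for a,c in zip(q,P)]+[1e-4*p])
r=least_squares(res,[0.07,-.1,.17,.6,.38,.36,-.1,0,0]); p=r.x
print(p.round(4),'pos err max',np.abs(r.fun[:24]).max())
print('dir err',max(np.linalg.norm(fk(p,a)[1].apply([1,0,0])-R.from_euler('xyz',c).apply([0,0,1])) for a,c in zip(q,E)))
def solve(th,phi,uc,q0,yaw=1.6198+np.pi,yt=.045):
    h=np.array([.6279,.2422]); ex=np.array([np.cos(yt),np.sin(yt)])
    u=-uc*np.cos(th)-.006*np.sin(th); z=.105+.006*np.cos(th)-uc*np.sin(th)
    ori=R.from_rotvec(np.array([-np.sin(yt),np.cos(yt),0])*-phi)*R.from_euler('xyz',[np.pi,0,yaw])
    tz=ori.apply([0,0,1]); tcp=np.array([*(h+u*ex),z])-.025*tz
    g=least_squares(lambda a:np.concatenate([fk(p,np.append(a,0))[0]-tcp,.3*(fk(p,np.append(a,0))[1].apply([1,0,0])-tz)]),q0[:5])
    x=(fk(p,np.append(g.x,0))[1].inv()*ori).as_matrix()[:,0]
    return tcp,g.x,(-1.571-np.arctan2(x[2],x[1])+np.pi)%(2*np.pi)-np.pi,np.abs(g.fun).max()
for end in(.26,.32,.38,.43):
    q0=q[-1]; print(end)
    for th in(.2,.3,.4,.5,.515):
        ph=.26+(end-.26)*(min(th,.5)-.2)/.3
        t,a,r6,rs=solve(th,ph,.138,q0); q0=np.append(a,0)
        print(th,round(ph,3),t.round(4),a.round(3),round(r6,3),round(rs,5))
E
python3 ik3.py
```

```text
[-1.700e-03  3.700e-03  2.019e-01  6.011e-01  4.659e-01  3.544e-01
 -1.954e-01 -3.000e-04 -4.000e-04] pos err max 0.0003355575353188589
dir err 0.0018822886286485837
0.26
0.2 0.26 [0.4852 0.2358 0.1076] [ 0.913  0.168 -0.834  0.476 -0.443] 0.288 0.0
0.3 0.26 [0.488  0.2359 0.0941] [ 0.897  0.191 -0.858  0.524 -0.397] 0.25 0.0
0.4 0.26 [0.4922 0.2361 0.0809] [ 0.875  0.216 -0.881  0.585 -0.351] 0.205 0.0
0.5 0.26 [0.4976 0.2363 0.0683] [ 0.846  0.242 -0.904  0.664 -0.304] 0.15 0.0
0.515 0.26 [0.4985 0.2364 0.0664] [ 0.841  0.245 -0.907  0.678 -0.297] 0.14 0.0
0.32
0.2 0.26 [0.4852 0.2358 0.1076] [ 0.913  0.168 -0.834  0.476 -0.443] 0.288 0.0
0.3 0.28 [0.4875 0.2359 0.094 ] [ 0.886  0.183 -0.9    0.621 -0.362] 0.164 0.0
0.4 0.3 [0.4912 0.236  0.0807] [ 0.815  0.198 -0.976  0.87  -0.273] -0.023 0.0
0.5 0.32 [0.4962 0.2363 0.0678] [ 0.634  0.211 -1.049  1.339 -0.18 ] -0.326 0.0
0.515 0.32 [0.4971 0.2363 0.066 ] [ 0.613  0.214 -1.052  1.385 -0.173] -0.352 0.0
0.38
0.2 0.26 [0.4852 0.2358 0.1076] [ 0.913  0.168 -0.834  0.476 -0.443] 0.288 0.0
0.3 0.3 [0.487  0.2359 0.0938] [ 0.864  0.174 -0.944  0.74  -0.326] 0.065 0.0
0.4 0.34 [0.4903 0.236  0.0804] [ 0.658  0.179 -1.06   1.32  -0.199] -0.326 0.0
0.5 0.38 [0.4948 0.2362 0.0673] [ 0.314  0.202 -1.063  2.128 -0.116] -0.807 0.0
0.515 0.38 [0.4957 0.2362 0.0655] [ 0.299  0.207 -1.058  2.165 -0.113] -0.83 0.0
0.43
0.2 0.26 [0.4852 0.2358 0.1076] [ 0.913  0.168 -0.834  0.476 -0.443] 0.288 0.0
0.3 0.317 [0.4866 0.2358 0.0937] [ 0.835  0.167 -0.981  0.861 -0.296] -0.028 0.0
0.4 0.373 [0.4895 0.236  0.0801] [ 0.475  0.17  -1.088  1.759 -0.155] -0.59 0.0
0.5 0.43 [0.4936 0.2362 0.0668] [ 0.174  0.205 -1.02   2.553 -0.097] -1.098 0.0
0.515 0.43 [0.4946 0.2362 0.065 ] [ 0.167  0.21  -1.014  2.577 -0.095] -1.116 0.0
```

```bash
python3 -m jog '[[[0.0005,0,-0.0026,0,-0.002,0,0],[0.0005,0,-0.0026,0,-0.002,0,0],[0.0006,0,-0.0026,0,-0.002,0,0],[0.0006,0,-0.0026,0,-0.002,0,0],[0.0007,0,-0.0026,0,0,0,0],[0.0008,0,-0.0026,0,0,0,0],[0.0008,0,-0.0026,0,0,0,0],[0.0008,0,-0.0026,0,0,0,0],[0,0,0,0,0,0,0]]]'
python3 - <<'E'
from h import *
T=pose(); s=monitor.get_state(); print(s['t'],np.round(s['q'],3),np.round(s['eef_pos'],4),np.round(s['ee_rot'],4),s['force'],'tip',(T@[0,0,.025,1]).round(4))
f=grab_frame('side'); crop(f['pixels'],230,160,380,280,5,'s17.png')
E
```

```text
t: 20.27
eef_pos: [0.4907, 0.236, 0.0856]
ee_rot: [-2.874, -0.001, -1.525]
force: [0.3, 0.2, 0.6]
width: 0.0001
20.275 [ 0.879  0.205 -0.888  0.603 -0.354  0.183] [0.4907 0.236  0.0856] [-2.8735e+00 -8.0000e-04 -1.5246e+00] [0.30048399 0.19148612 0.63636258] tip [0.4974 0.2363 0.0615 1.    ]
```

View pics/s17.png

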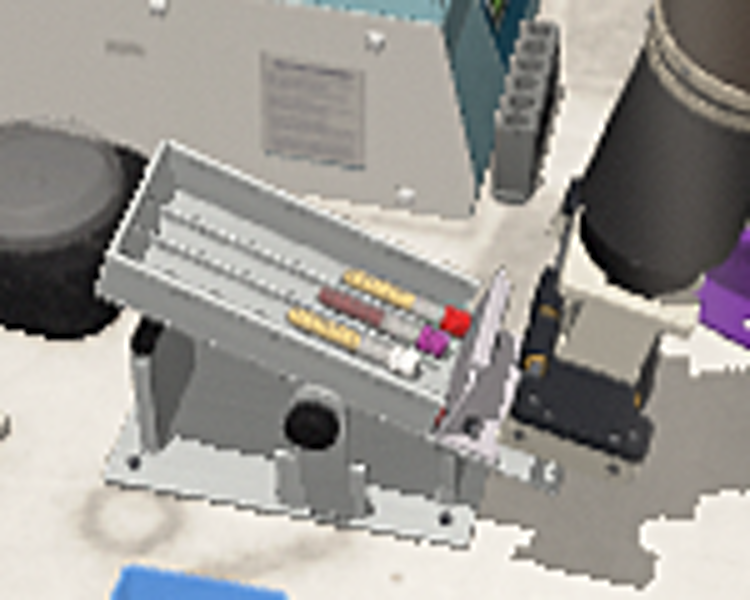

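```bash
python3 -m jog '[[[0.0009,0,-0.0026,0,0,0,0],[0.0009,0,-0.0026,0,0,0,0],[0.001,0,-0.0025,0,0,0,0],[0.001,0,-0.0025,0,0,0,0],[0.0011,0,-0.0025,0,0,0,0],[0,0,0,0,0,0,0]]]'
python3 - <<'E'
from h import *
T=pose(); s=monitor.get_state(); print(s['t'],np.round(s['q'],3),np.round(s['eef_pos'],4),np.round(s['ee_rot'],4),s['force'],'tip',(T@[0,0,.025,1]).round(4))
f=grab_frame('side'); crop(f['pixels'],230,160,380,280,5,'s18.png')
E
```

```text
t: 21.08
eef_pos: [0.4956, 0.236, 0.0729]
ee_rot: [-2.874, -0.001, -1.525]
force: [-0.6, -0.2, 0.6]
width: 0.0009
21.075 [ 0.849  0.23  -0.913  0.685 -0.306  0.125] [0.4956 0.236  0.0729] [-2.8737e+00 -7.0000e-04 -1.5245e+00] [-0.60466375 -0.16116675  0.58795281] tip [0.5022 0.2363 0.0487 1.    ]
```

View pics/s18.png

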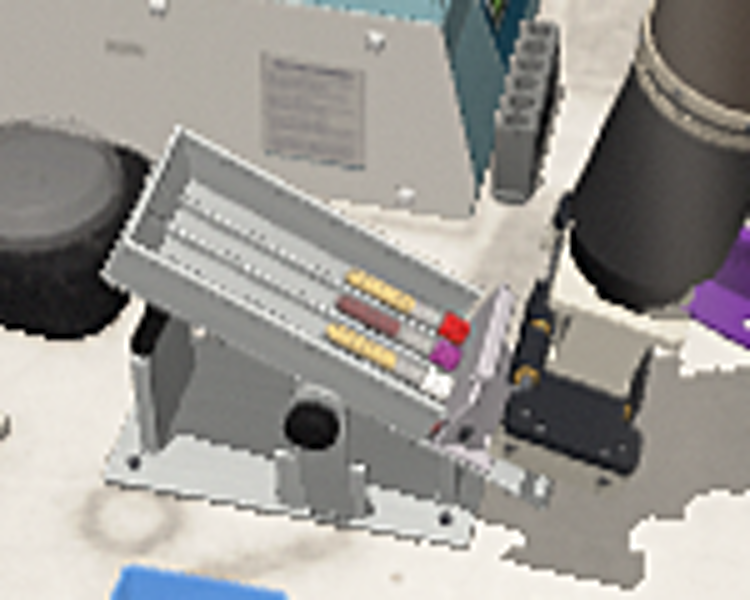

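```bash
python3 -m jog '[[[0.0008,0,-0.0018,0,0,0,0],[0,0,0,0,0,0,0]]]'
python3 -m jog '[[[0.0005,0,-0.0012,0,0,0,0]]]'
python3 -m jog '[[[0.0004,0,-0.001,0,0,0,0]]]'
```

```text
t: 21.38
eef_pos: [0.4963, 0.236, 0.0712]
ee_rot: [-2.874, -0.001, -1.524]
force: [-0.2, 0.3, 2.0]
width: 0.0005
t: 21.5
eef_pos: [0.4968, 0.236, 0.0703]
ee_rot: [-2.873, -0.001, -1.525]
force: [-7.4, -0.4, 12.4]
width: 0.0006
t: 21.62
eef_pos: [0.4971, 0.236, 0.0699]
ee_rot: [-2.872, -0.0, -1.524]
force: [-19.8, -3.2, 28.3]
width: 0.0
```

Force jumps to 34 N, directed along the lip's normal, at the predicted height. That's the front stop. Backing off along the lip's normal and checking.

```bash
python3 -m jog '[[[-0.002,0,0.003,0,0,0,0],[-0.01,0,0.016,0,0,0,0],[-0.025,0,0.04,0,0.05,0,0],[-0.03,0,0.05,0,0.1,0,0],[-0.02,0,0.05,0,0.1,0,0],[0,0,0,0,0,0,0]]]'
python3 - <<'E'
from h import *
import pickle
s=monitor.get_state(); print(s['t'],np.round(s['eef_pos'],4),np.round(s['ee_rot'],4),s['force'])
T=pose(); f=grab_frame('wrist'); cv2.imwrite('pics/w19.png',f['pixels'][:,:,::-1]); pickle.dump((T,f),open('w19.pkl','wb'))
f=grab_frame('side'); crop(f['pixels'],230,160,380,280,5,'s19.png'); cv2.imwrite('pics/s19f.png',f['pixels'][:,:,::-1])
f=grab_frame('top'); cv2.imwrite('pics/t19f.png',f['pixels'][:,:,::-1]);
E
```

```text
t: 22.38
eef_pos: [0.4119, 0.2385, 0.2327]
ee_rot: [-3.119, 0.017, -1.525]
force: [0.3, 0.6, -0.2]
width: 0.0007
22.375 [0.4119 0.2385 0.2327] [-3.1188  0.0174 -1.5254] [ 0.29373935  0.55119353 -0.18890988]
```

View pics/s19.png

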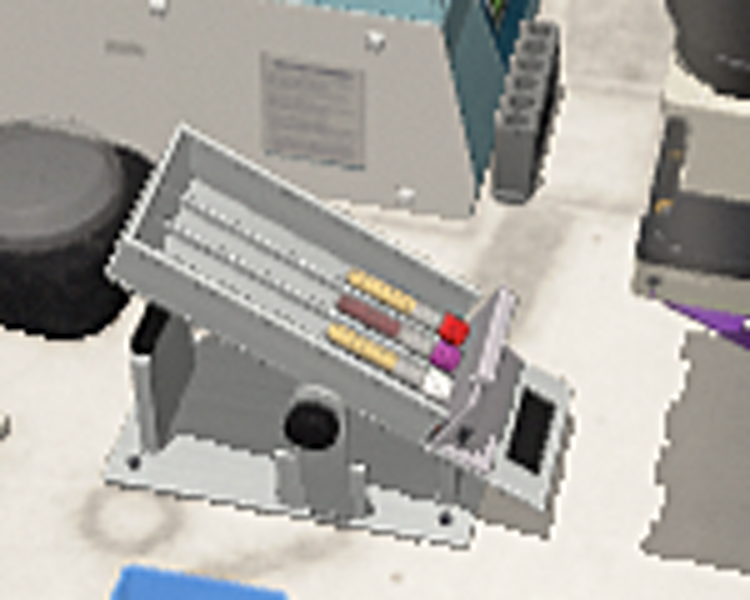

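View pics/w19.png

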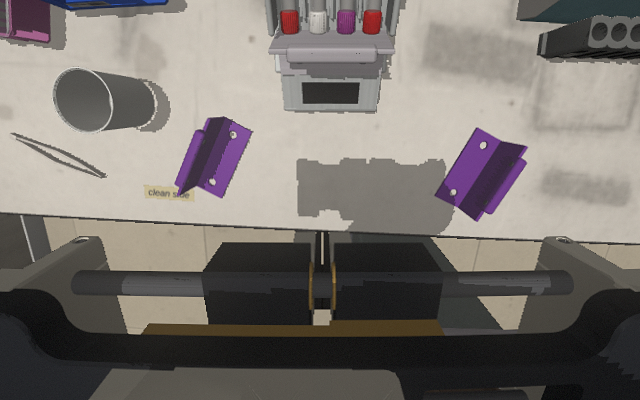

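View pics/t19f.png

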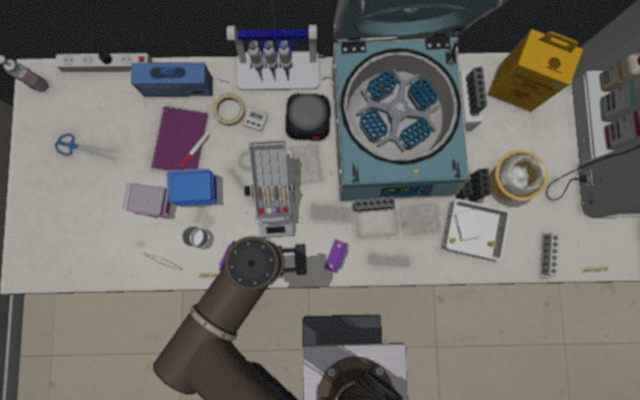

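Run:
```python
from h import *
import pickle
T,f=pickle.load(open('w19.pkl','rb')); C=cam(f,T)
crop(f['pixels'],250,0,410,120,5,'w19c.png')
g=cv2.cvtColor(f['pixels'],cv2.COLOR_RGB2GRAY); m=(g[70:115,285:375]<70).astype(np.uint8)
n,l,st,ce=cv2.connectedComponentsWithStats(m); i=1+st[1:,4].argmax(); w=ce[i]+[285,70]
fs=grab_frame('side'); Cs=cam(fs); g=cv2.cvtColor(fs['pixels'],cv2.COLOR_RGB2GRAY); m=(g[230:262,325:350]<70).astype(np.uint8)
n,l,st2,ce=cv2.connectedComponentsWithStats(m); j=1+st2[1:,4].argmax(); s=ce[j]+[325,230]
P,e=tri(ray(f,C,*w),ray(fs,Cs,*s)); print(w,st[i],s,st2[j],'strip',P.round(4),'gap',round(e,4))
# seat check: pred tilt
for th in(.45,.48,.5): print(th,.105+.006*np.cos(th)-.131*np.sin(th), .6279-.131*np.cos(th)-.006*np.sin(th))
```

```text
[330.45430346  92.52883762] [  17   13   58   21 1127] [335.64130435 245.90217391] [ 7  8  9 17 92] strip [0.5089 0.2366 0.0474] gap 0.0038
0.45 0.053422197645544886 0.507331636387132
0.48 0.049828897540741435 0.5089329900626649
0.5 0.04746074981419163 0.510060131160736
```

View pics/w19c.png

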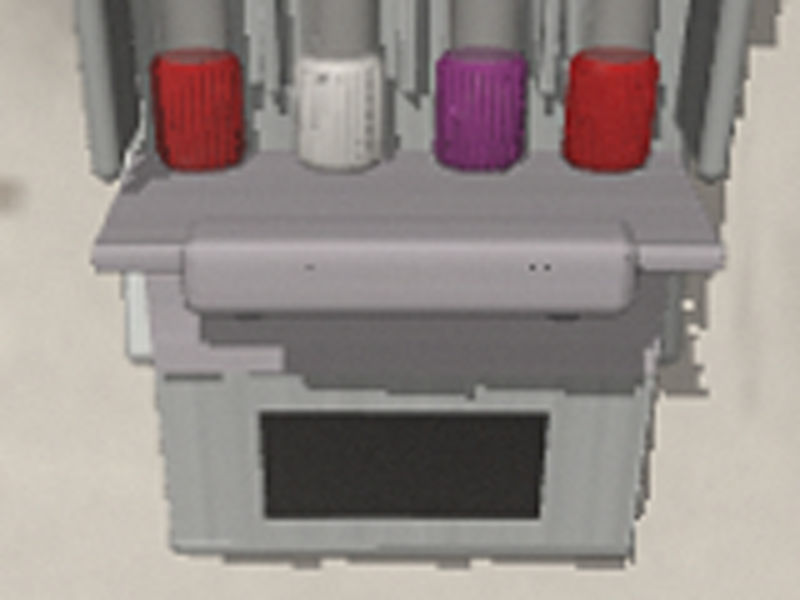

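The strip centre is at z = 0.0474, against 0.047 for fully tipped. All four caps rest on the plate wall, the plate is seated and the robot is clear.

```bash
python3 -c "
from station import job_done
print(job_done())"
```

```text
the job is handed in; nothing more can be done
None
```

The stop plate is on the tray's lip and let go, the tray is tipped onto its front stop, and all four tubes rest against the plate. I handed the job in at about 22 s of the 58 s allowed.

- **Plate:** I gripped the silver angle by its bead and lowered it over the pins, using the view through its right hole to line it up. Both pins stood through the holes when I released it. In the last pictures the pins are mostly hidden under the bead, but the foot still looks flat on the lip.
- **Tipping:** The first push got the tray to only about 0.09 rad, because the last joint would have run out of range. I backed off, turned the tool half round and finished the push. At the front stop the wrist force peaked at about 34 N.
- **Last checks:** The lip strip measured 47.4 mm above the bench, against about 47 mm when fully tipped. The side and wrist rays behind that figure missed each other by 3.8 mm, more than the calibration would explain. The tray had not moved back after I let go.
- **Bystanders:** The cassette and beaker look unmoved in the pictures; I did not measure them. The robot was clear of everything.

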